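# Clamp the goldfish mould and seat it with the mallet

### The arm

A 7-joint arm with a two-finger parallel gripper is mounted at the origin on the work surface. World frame = base frame: x ahead of the robot, y to its left, z up, the work surface at z = 0. Lengths are in m, angles in rad, forces in N, time in s.
With the tool pointing down it reaches from about 0.425 to 0.95 m from the base axis. Payload 4.7 kg.
Tool frame: the origin (TCP) lies at the very end of the fingers, on their centre line; the grasp point (between the pads) lies 19 mm behind it (env.grasp_offset is the z of the grasp point in the tool frame, in m); z points along the fingers, y is the line along which they close (so a half turn about z gives the same grasp; the last joint's range is limited). The gripper opens to 87 mm and grips with 3 to 60 N. Pads are 19 mm wide; open, the fingers measure 117 mm over their backs; the gripper's body (75 mm by 190 mm) begins 51 mm behind the grasp point.
Start: joints at [-0.029, 0.469, -0.049, 1.532, 0.024, 1.141, -0.082], TCP at [0.675, 0, 0.223] pointing down, gripper open.
Joint ranges: [-2.59, 2.59], [-0.33, 1.99], [-1.39, 1.29], [0.1, 2.45], [-1.04, 4.18], [0.21, 1.99], [-2.66, 2.66]. Speed limits (rad/s): [2.57, 2.57, 3.14, 3.14, 3.14, 3.14, 3.14].

### API

Orientations are given as a unit quaternion [x, y, z, w].
In Python, from bench import env gives the robot as it stands.
- The arm moves only by the tool step_arm, never from a script. Its argument "targets" is a list of rows, each a list of 7 numbers: the shift along the tool's x, y, z in cm, then the turn, a rotation vector about the tool's x, y, z in degrees, then the finger opening in cm, from 0 to 8.7. In form: [[tx, ty, tz, ax, ay, az, hand], ...]. A call has 1 to 12 rows; each row is the pose to reach, as a shift and turn from the pose commanded when the call began, along the tool's axes at that moment; what a row does not reach only later rows make up. A row lasts 1/12 s, in which the tool goes at most 41.7 mm and 7.16 degrees, less where a joint would pass 70% of its speed; a pose out of reach is approached as far as the arm can. A call with a gripper value outside its range is refused whole. The fingers move at their own pace and stop on an object; "newtons" is the grip in N (left out, the last holds). Time passes only in rows, so rows that repeat a pose let the fingers close. It gives the time, the measured TCP pose, the force, the opening and the grip force at its end, in the units of the state.
- env.get_obs(): the state, without advancing time (a new reading comes with each control period).
- env.read_camera(name): name is "scene" or "side" or "wrist"; returns a dict with "pixels" (480x640x3 uint8, blue, green, red), "range_z" (480x640 float32, m along the optical axis (not along the pixel's ray), 0 where there is no reading), "vertical_fov" (degrees; the focal length in pixels is half the picture's height over the tangent of half this angle, whatever the lens; pixels are square), "cx", "cy" (the principal point, pixels), "D" ([k1, k2, p1, p2, k3] as OpenCV has them; the pictures are not rectified), "R" (3x3) and "t" (3): a world point X has camera coordinates R X + t; the wrist camera has in their place "mount" (4x4, takes a point from camera to tool coordinates, whose origin is the TCP and whose axes are the flange's). Camera axes: x right, y down, z forward; pixel columns grow to the right and rows downward; lengths in m; the calibration is good to about 2 mm. A picture is of the moment at which its call begins: read the wrist's pose just before it.
- env.close_job(): hands the job in; it is judged then, once.
Trained networks look in a picture, given as the dict that the camera call returned (one of the last four; its "shot" number tells which), for a name from the list of things; names that differ only in an ending like _2 or _b are one class to them, and where a whole thing is asked for, a point or a joint stands for the part that bears it (a point fixed in the world has none). Each returns a list of dicts, best first, with "score" (0 to 1); they miss things now and then, are a little off and sometimes report something else, mostly with a low value. They report only what shows in the picture. A call takes as long as a camera call. They do not tell look-alikes from the thing itself.
- env.search_frame(query, picture): "centre" ([column, row] in pixels, amid what is visible of it).
- env.silhouettes(query, picture): "region" (480x640 bool, what is visible of it) and "centre" ([column, row] in pixels, amid what is visible of it).
The state is a dict: "t": time; "q": joint angles; "joint_vel": joint speeds; "joint_torque": joint torques, N m; "tool_pos": TCP position; "eef_rot": TCP orientation; "force": force on the tool from outside, world axes, zero at the start; "wrist_torque": the same for the moment, N m; "finger_gap": finger opening in m; "grasp_force": force on a finger pad.
Only numpy, scipy, OpenCV 4.12 (cv2) and the standard library are available. Lean on these libraries where they do the work, as an engineer would, in place of code of your own. Each camera call takes 0.05 s, during which the arm holds its last target. There are 200 camera calls.

### The job

Close the casting mould: put every clamp bolt hanging in the rack through a cover slot of its own (any slot), T-head lengthwise, down until its collar rests on the cover, then turn it a quarter turn so that it is locked, upright, centred in and square across its slot. When all are locked, take the mallet and knock first the nearer (to the robot) and then the farther of the two sprung pins fully down, each with the middle of the head's lower face, then stand the mallet back on its head on the cork mat, the whole head on the mat. Press the pins only with the mallet, and leave the glass fish, jars, glass and bottle where they are.

Things in the scene. Friction and masses are not known exactly. Their poses are not given: they have to be found in the camera images.
- bolt0: Clamp bolt, may be absent; all alike, 160 g, upright, 78 mm tall. Origin: underside of its T-head. T-head bar 52 (x) x 14 (y) mm, z 0-12; stem 12 mm dia, z 12-28; collar 44 mm dia, z 28-34; neck 16 mm dia; black wing handle 60 (x) x 16 (y) mm, z 50-78, parallel to the T-head. Half-turn symmetric. Hangs at first by its collar in a rack groove, T-head along it; lifts straight out.
- bolt1: Clamp bolt, may be absent; all alike, 160 g, upright, 78 mm tall. Origin: underside of its T-head. T-head bar 52 (x) x 14 (y) mm, z 0-12; stem 12 mm dia, z 12-28; collar 44 mm dia, z 28-34; neck 16 mm dia; black wing handle 60 (x) x 16 (y) mm, z 50-78, parallel to the T-head. Half-turn symmetric. Hangs at first by its collar in a rack groove, T-head along it; lifts straight out.
- bolt2: Clamp bolt, may be absent; all alike, 160 g, upright, 78 mm tall. Origin: underside of its T-head. T-head bar 52 (x) x 14 (y) mm, z 0-12; stem 12 mm dia, z 12-28; collar 44 mm dia, z 28-34; neck 16 mm dia; black wing handle 60 (x) x 16 (y) mm, z 50-78, parallel to the T-head. Half-turn symmetric. Hangs at first by its collar in a rack groove, T-head along it; lifts straight out.
- bolt3: Clamp bolt, may be absent; all alike, 160 g, upright, 78 mm tall. Origin: underside of its T-head. T-head bar 52 (x) x 14 (y) mm, z 0-12; stem 12 mm dia, z 12-28; collar 44 mm dia, z 28-34; neck 16 mm dia; black wing handle 60 (x) x 16 (y) mm, z 50-78, parallel to the T-head. Half-turn symmetric. Hangs at first by its collar in a rack groove, T-head along it; lifts straight out.
- rack: Fixed wooden bolt rack, 190 mm (x) x 170 mm (y) x 62 mm tall; origin at the centre of its underside. Two through grooves 20 mm wide run along its x at y = -45 and +45 mm, two hanging places in each, about 94 mm apart.
- mould: Fixed casting mould: hollow steel base, aluminium cover 190 x 190 mm, 12 mm thick, top at z 60. Origin: centre of the underside below the cover. Hollow inside (z 8-48), room to turn a T-head. Four slots at x, y = +-50 mm. A 150 (x) x 60 mm block, 70 mm tall, with two sprung pins adjoins the +y side. A bolt fully down has its origin at mould z 32 mm; locked, its x lies along mould y.
- slot0 (a point): Centre of a through slot's mouth in the cover's top face, at mould x -50, y -50, z 60 mm. Slot 58 mm long (along x) x 20 mm wide (y); axes as the mould's.
- slot1 (a point): Centre of a through slot's mouth in the cover's top face, at mould x -50, y 50, z 60 mm. Slot 58 mm long (along x) x 20 mm wide (y); axes as the mould's.
- slot2 (a point): Centre of a through slot's mouth in the cover's top face, at mould x 50, y -50, z 60 mm. Slot 58 mm long (along x) x 20 mm wide (y); axes as the mould's.
- slot3 (a point): Centre of a through slot's mouth in the cover's top face, at mould x 50, y 50, z 60 mm. Slot 58 mm long (along x) x 20 mm wide (y); axes as the mould's.
- pin0 (a joint): Sprung seating pin near the robot (at mould x -45 mm), sliding down: 0 = up, 0.012 m = fully down on its stop. The spring pushes it back up with about 3 N at the top, 7 N at the bottom.
- pin0_top (a point): Centre of the flat top of that pin's round cap (28 mm across, 8 mm thick); 103 mm above the bench when up, at mould x -45, y 130 mm. Moves with the pin.
- pin1 (a joint): Sprung seating pin far from the robot (at mould x 45 mm), sliding down: 0 = up, 0.012 m = fully down on its stop. The spring pushes it back up with about 3 N at the top, 7 N at the bottom.
- pin1_top (a point): Centre of the flat top of that pin's round cap (28 mm across, 8 mm thick); 103 mm above the bench when up, at mould x 45, y 130 mm. Moves with the pin.
- mallet: Mallet, 340 g, standing on its head, handle level. Origin: centre of the head's underside, the striking face. Head: upright cylinder 64 mm dia, 56 mm tall, rubber faces. Wooden handle along own x from x 25 to 160 mm, 24 mm wide (y), 26 mm tall, its middle 28 mm above the origin; good grip at x 70 mm. May get knocked aside.
- mat: Fixed cork mat for the mallet, 240 mm (x) x 140 mm (y), 4 mm thick; origin at the centre of its underside.
- fish0: Glass goldfish on a stand (round wooden base 52 mm across), 85 mm tall; origin at the centre of its underside. To be left alone.
- fish1: Glass goldfish on a stand (round wooden base 52 mm across), 85 mm tall; origin at the centre of its underside. To be left alone.
- brush_jar: Glass jar 72 mm across, 90 mm tall, with brushes to 190 mm; origin at the centre of its underside. To be left alone.
- water_glass: Water glass 80 mm across, 85 mm tall; origin at the centre of its underside. To be left alone.
- bottle: White plastic bottle 48 mm across, 120 mm tall; origin at the centre of its underside. To be left alone.
- pot0: Small pigment jar 48 mm across, 45 mm tall; origin at the centre of its underside. To be left alone.
- pot1: Small pigment jar 48 mm across, 45 mm tall; origin at the centre of its underside. To be left alone.
Not all that is in view belongs to the job. What is shaped like the bolt3 but purple or turquoise is not meant.

How it is judged:
On the way, in this order (a step that is already met when the one before it is completed fails the run):
1. every clamp bolt present is locked in a slot of the cover (z of bolt0 in the frame of mould between 0.026 and 0.0365 m and angle between each of bolt0, bolt1, bolt2, bolt3's own z axis and vertical below 0.15 rad and angle between the x axis of each of bolt0, bolt1, bolt2, bolt3 and the y axis of mould, either way round below 0.3 rad and (horizontal distance between bolt0 and slot0 below 0.012 m or horizontal distance between bolt0 and slot1 below 0.012 m or horizontal distance between bolt0 and slot2 below 0.012 m or horizontal distance between bolt0 and slot3 below 0.012 m) and z of bolt1 in the frame of mould between 0.026 and 0.0365 m and (horizontal distance between bolt1 and slot0 below 0.012 m or horizontal distance between bolt1 and slot1 below 0.012 m or horizontal distance between bolt1 and slot2 below 0.012 m or horizontal distance between bolt1 and slot3 below 0.012 m) and z of bolt2 in the frame of mould between 0.026 and 0.0365 m and (horizontal distance between bolt2 and slot0 below 0.012 m or horizontal distance between bolt2 and slot1 below 0.012 m or horizontal distance between bolt2 and slot2 below 0.012 m or horizontal distance between bolt2 and slot3 below 0.012 m) and z of bolt3 in the frame of mould between 0.026 and 0.0365 m and (horizontal distance between bolt3 and slot0 below 0.012 m or horizontal distance between bolt3 and slot1 below 0.012 m or horizontal distance between bolt3 and slot2 below 0.012 m or horizontal distance between bolt3 and slot3 below 0.012 m)), for 0.2 s.
2. the near pin is knocked down (at least 10 of its 12 mm) under the face of the mallet's head (all of step 1 and value of joint pin0 above 0.01 m and distance between mallet and pin0_top below 0.028 m and angle between mallet's own z axis and vertical below 0.3 rad).
3. the far pin is knocked down (at least 10 of its 12 mm) under the face of the mallet's head (all of step 1 and value of joint pin1 above 0.01 m and distance between mallet and pin1_top below 0.028 m and angle between mallet's own z axis and vertical below 0.3 rad).
At the end, for the whole second after the job is handed in: Each bolt present: collar down on the cover (within 4 mm), upright, within 12 mm of a slot's centre, square across it within 0.3 rad. Pins back up (3 mm). Mallet at rest, standing on its head on the mat, head centre within 92 mm along and 42 mm across of the mat's centre (all of step 1 and value of joint each of pin0, pin1 below 0.003 m and angle between mallet's own z axis and vertical below 0.12 rad and z of mallet in the frame of mat between 0 and 0.009 m and x of mallet in the frame of mat between -0.092 and 0.092 m and y of mallet in the frame of mat between -0.042 and 0.042 m and linear speed of mallet below 0.02 m/s); the robot touches nothing.
It fails at once if a glass fish, jar, glass or bottle is shifted by more than 30 mm or tipped (distance of any of fish0, fish1, brush_jar, water_glass, bottle, pot0, pot1 from where it was at the start of the episode above 0.03 m or angle between any of fish0, fish1, brush_jar, water_glass, bottle, pot0, pot1's own z axis and vertical above 0.4 rad).
It fails at once if a pin is pushed down by something other than the mallet's head ((value of joint pin0 above 0.004 m and distance between mallet and pin0_top above 0.06 m) or (value of joint pin1 above 0.004 m and distance between mallet and pin1_top above 0.06 m)).
Of bolt0, bolt1, bolt2, bolt3 only 3 to 4 are there at a start; the rules pass over those that are not, and their reading is None.
At some moment in a run one of mallet may be knocked a few centimetres aside while the robot is not near it.
It also fails if it takes over 210 s, if anything falls off the work surface, if the arm or the gripper's body presses on something with over 40 N, if the wrist force passes 120 N, or if a joint passes its speed limit or range.

## Working session

There is one attempt and no reset: what is moved stays moved. The work goes in short steps, Python scripts to look and compute and a tool call to move; the robot and the scene stay as the last step left them, time stands still between calls to the robot, and variables do not carry over. Pictures are saved under pics/ and viewed, at most 14 in all, crops included, and the job is handed in when it is done.

Besides the shell and the picture viewer there is one more tool, called as name(argument=value, ...) on one line, values as JSON. step_arm: Moves the arm, as the interface text tells. Its arguments: {"type":"object","properties":{"targets":{"type":"array","items":{"type":"array","items":{"type":"number"}}},"newtons":{"type":"number"}},"required":["targets"]}

```bash
ls; mkdir -p pics; cat > h.py <<'E'
import numpy as np, cv2
from scipy.spatial.transform import Rotation as Rot
from bench import env
def K(c):
    f=240/np.tan(np.radians(c["vertical_fov"])/2); return np.array([[f,0,c["cx"]],[0,f,c["cy"]],[0,0,1.]])
def RT(c,o=None):
    if "R" in c: return np.array(c["R"]),np.array(c["t"])
    T=np.eye(4);T[:3,:3]=Rot.from_quat(o["eef_rot"]).as_matrix();T[:3,3]=o["tool_pos"]
    M=np.linalg.inv(T@np.array(c["mount"])); return M[:3,:3],M[:3,3]
def cloud(c,o=None):
    v,u=np.mgrid[:480,:640]; p=np.stack([u,v],-1).reshape(-1,1,2).astype(float)
    n=cv2.undistortPoints(p,K(c),np.array(c["D"])).reshape(480,640,2)
    z=c["range_z"]; X=np.dstack([n*z[...,None],z]).astype(float); R,t=RT(c,o)
    W=(X-t)@R; W[z==0]=np.nan; return W
def proj(P,c,o=None):
    R,t=RT(c,o); return cv2.projectPoints(np.atleast_2d(P).astype(float),cv2.Rodrigues(R)[0],t,K(c),np.array(c["D"]))[0].reshape(-1,2)
def shot(n):
    o=env.get_obs(); return env.read_camera(n),o
E
python3 - <<'E'
from h import *
for n in ["scene","side","wrist"]:
    c,o=shot(n); cv2.imwrite(f"pics/{n}0.png",c["pixels"]); print(n,c["vertical_fov"],(-np.array(c["R"]).T@c["t"]).round(3) if "R" in c else np.round(c["mount"],3))
    W=cloud(c,o)
    for q in ["bolt0","rack","mould","mallet","mat","pin0","fish0","brush_jar","water_glass","bottle","pot0"]:
        for d in env.silhouettes(q,c):
            if d["score"]>.3: print(q,round(d["score"],2),np.round(d["centre"]),np.nanmedian(W[d["region"]],0).round(3),np.nanpercentile(W[d["region"]][:,2],97).round(3))
print(o)
E
```

```text
pics
scene 48.4042979943241 [1.348 0.052 0.986]
bolt0 0.89 [200. 186.] [ 0.33  -0.387  0.052] 0.08
bolt0 0.8 [246. 214.] [ 0.447 -0.229  0.089] 0.113
bolt0 0.73 [167. 221.] [ 0.46  -0.427  0.053] 0.079
bolt0 0.72 [154. 245.] [ 0.552 -0.435  0.053] 0.079
bolt0 0.68 [209. 213.] [ 0.461 -0.317  0.09 ] 0.113
bolt0 0.57 [242. 245.] [ 0.545 -0.221  0.069] 0.113
rack 0.81 [224. 248.] [ 0.544 -0.268  0.06 ] 0.064
mould 0.36 [428. 237.] [0.492 0.211 0.101] 0.105
mallet 0.68 [485. 270.] [0.508 0.344 0.044] 0.061
mat 0.58 [502. 296.] [0.554 0.388 0.003] 0.007
pin0 0.66 [422. 267.] [0.58  0.194 0.101] 0.105
pin0 0.52 [430. 237.] [0.49  0.211 0.1  ] 0.105
fish0 0.89 [361. 352.] [0.772 0.073 0.052] 0.08
fish0 0.73 [476. 333.] [0.697 0.316 0.05 ] 0.078
brush_jar 0.85 [193. 308.] [ 0.724 -0.287  0.066] 0.178
brush_jar 0.38 [503. 294.] [0.553 0.391 0.003] 0.007
water_glass 0.85 [269. 337.] [ 0.744 -0.116  0.051] 0.085
water_glass 0.42 [240. 243.] [ 0.545 -0.221  0.071] 0.113
bottle 0.64 [422. 341.] [0.745 0.194 0.071] 0.12
pot0 0.65 [271. 204.] [ 0.349 -0.182  0.036] 0.047
pot0 0.59 [432. 211.] [0.32
[... 1845 characters left out ...]
0.04859645,  1.53249892,  0.0240916 ,
        1.14101525, -0.08227605]), 'joint_vel': array([-1.18233016e-04, -3.72040916e-04,  5.55205834e-04,  1.03165118e-05,
        3.38550506e-04,  8.30224693e-04,  2.44046380e-03]), 'joint_torque': array([-3.05745907e-04, -5.07844663e+01, -8.11771257e-02, -2.36454910e+01,
       -6.14355924e-02,  3.10158078e-02,  6.02511278e-06]), 'tool_pos': array([6.75013753e-01, 5.39257954e-05, 2.22578529e-01]), 'eef_rot': array([7.07093059e-01, 7.07120502e-01, 4.04731722e-05, 8.23206739e-06]), 'force': array([ 0.78325151, -0.97907328,  0.58076144]), 'wrist_torque': array([ 0.00076677, -0.05798062,  0.01860485]), 'grasp_force': 0.0, 'finger_gap': 0.08699228325017991}
```

View pics/side0.png

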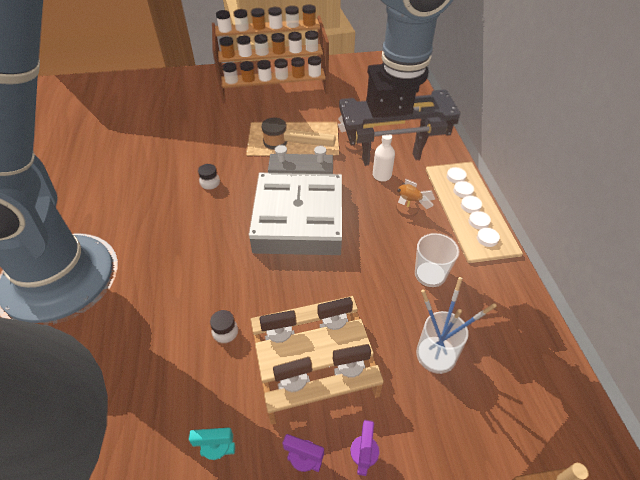

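View pics/scene0.png

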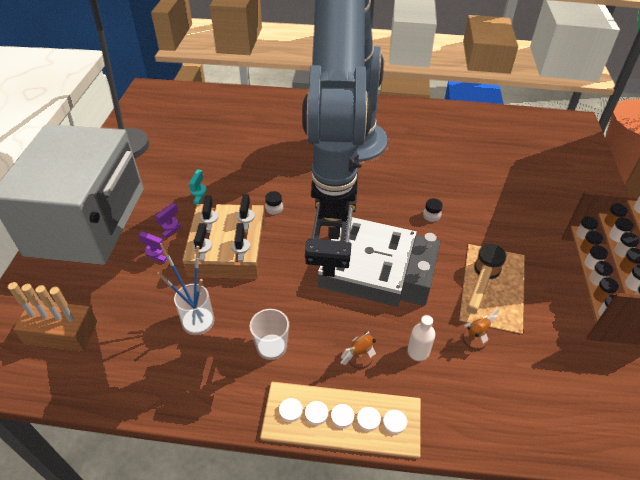

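The scene holds four black-handled bolts in the rack: side (278,321), (335,310), (292,370), (351,356). These match the description. The turquoise one at (212,440) and the purple ones at (303,452) and (367,447) lie off the rack and are look-alikes. The mould is at (298,205), the mallet on the mat at (290,136), and the pins at (281,152) and (320,152). Next I'll measure these.

```bash
cat > m.py <<'E'
from h import *
def rect(P):
    (c,s,a)=cv2.minAreaRect((P[:,:2]*1000).astype(np.float32)); return np.round(c,1),np.round(s,1),round(a,1)
E
python3 - <<'E'
from m import *
I={}
for n in ["scene","side"]:
    c,o=shot(n); W=cloud(c,o); I[n]=(c,W); px=c["pixels"].astype(int); z=W[...,2]; x=W[...,0];y=W[...,1]
    print(n)
    m=((z>.103)&(z<.12)&(px.max(2)<110)&(x>.38)&(x<.62)&(y>-.38)&(y<-.15)).astype(np.uint8)
    N,L,S,C=cv2.connectedComponentsWithStats(m)
    for i in range(1,N):
        if S[i,4]>30: print("handle",C[i].round(),S[i,4],rect(W[L==i]),np.median(z[L==i]).round(4))
    m=((z>.055)&(z<.065)&(x>.38)&(x<.62)&(y>-.06)&(y<.18)).astype(np.uint8)
    m=cv2.morphologyEx(m,cv2.MORPH_OPEN,np.ones((3,3)))
    N,L,S,C=cv2.connectedComponentsWithStats(m);i=1+S[1:,4].argmax(); print("cover",rect(W[L==i]),np.nanmedian(z[L==i]))
    m=((z>.098)&(z<.108)&(x>.42)&(x<.64)&(y>.14)&(y<.26)).astype(np.uint8)
    N,L,S,C=cv2.connectedComponentsWithStats(m)
    for i in range(1,N):
        if S[i,4]>30: print("pin",C[i].round(),S[i,4],rect(W[L==i]))
    m=((z>.056)&(z<.07)&(x>.38)&(x<.68)&(y>.27)&(y<.5)).astype(np.uint8)
    print("mhead",rect(W[m>0]))
    m=((z>.035)&(z<.05)&(x>.38)&(x<.78)&(y>.27)&(y<.5)).astype(np.uint8)
    N,L,S,C=cv2.connectedComponentsWithStats(m)
    for i in range(1,N):
        if S[i,4]>60: print("mhandle",C[i].round(),S[i,4],rect(W[L==i]),np.median(z[L==i]).round(4))
    m=((z>.002)&(z<.008)&(x>.38)&(x<.78)&(y>.27)&(y<.5)).astype(np.uint8)
    m=cv2.morphologyEx(m,cv2.MORPH_OPEN,np.ones((3,3)))
    N,L,S,C=cv2.connectedComponentsWithStats(m);i=1+S[1:,4].argmax(); print("mat",rect(W[L==i]))
a=I["side"][0]["pixels"][120:400,190:410]; cv2.imwrite("pics/c1.png",cv2.resize(a,None,fx=2,fy=2))
E
```

```text
scene
handle [207. 204.] 131 (array([ 452.9, -320.3]), array([63., 16.]), 6.9) 0.1106
handle [244. 203.] 127 (array([ 437.9, -233.5]), array([60.7, 16.3]), 3.9) 0.11
handle [200. 233.] 161 (array([ 546.9, -311.3]), array([62.4, 16.3]), 3.1) 0.1102
handle [239. 233.] 147 (array([ 538.1, -223. ]), array([61.7, 15.5]), 6.0) 0.1103
cover (array([511.1,  93.7]), array([161.7, 200.4]), 81.9) 0.059092427957670925
pin [430. 237.] 93 (array([489.4, 211.2]), array([26.4, 28.9]), 22.3)
pin [423. 266.] 109 (array([576.4, 194.9]), array([27.1, 28.4]), 70.5)
mhead (array([565.7, 353.7]), array([ 63.5, 235.5]), 83.1)
mhandle [480. 285.] 584 (array([560.1, 333.5]), array([ 60. , 157.1]), 69.1) 0.043
mat (array([608. , 414.4]), array([37.9, 22.7]), 12.5)
side
handle [335. 305.] 344 (array([ 531.7, -226.3]), array([58.7, 16.5]), 7.3) 0.1116
handle [277. 318.] 354 (array([ 433.5, -235.4]), array([58.1, 16.1]), 4.1) 0.1114
handle [352. 352.] 386 (array([ 542.8, -315.6]), array([59.1, 15.2]), 3.0) 0.1118
handle [292. 367.] 394 (array([ 447.9, -325.5]), array([58.4, 14.6]), 7.8) 0.1119
cover (array([504.2,  74.5]), array([197.2, 189.9]), 79.4) 0.06008468796222843
pin [280. 149.] 89 (array([483.5, 208.1]), array([26.4, 27.8]), 29.8)
pin [320. 150.] 94 (array([571.5, 191.2]), array([26.5, 27. ]), 48.3)
mhead (array([551.5, 349.2]), array([ 65.6, 207.8]), 81.2)
mhandle [303. 136.] 500 (array([540.3, 336.1]), array([ 43.4, 185.8]), 76.3) 0.0433
mat (array([438.8, 375. ]), array([124.6,  57.2]), 86.8)
```

View pics/c1.png

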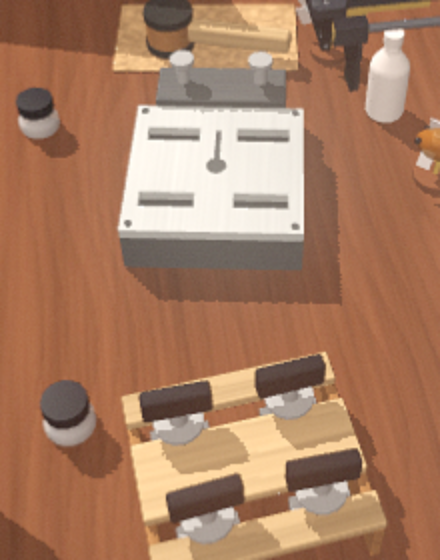

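step_arm(targets=[[-27.3,-18.4,0,0,0,84.3,6],[-27.3,-18.4,0,0,0,84.3,6],[-27.3,-18.4,0,0,0,84.3,6],[-27.3,-18.4,0,0,0,84.3,6],[-27.3,-18.4,0,0,0,84.3,6],[-27.3,-18.4,0,0,0,84.3,6],[-27.3,-18.4,0,0,0,84.3,6],[-27.3,-18.4,0,0,0,84.3,6],[-27.3,-18.4,0,0,0,84.3,6],[-27.3,-18.4,0,0,0,84.3,6],[-27.3,-18.4,0,0,0,84.3,6],[-27.3,-18.4,0,0,0,84.3,6]])

```text
t: 2.9
tool_pos: [0.4909, -0.2732, 0.2228]
eef_rot: [0.999, 0.047, 0.0, -0.0]
force: [0.4, 0.4, 0.1]
finger_gap: 0.0601
grasp_force: 0.0
```

```bash
cat >> m.py <<'E'
def yaw(o): x=Rot.from_quat(o["eef_rot"]).as_matrix()[:,0]; return np.degrees(np.arctan2(x[1],x[0]))
def handles(c,W,x0=.38,x1=.62,y0=-.38,y1=-.15,z0=.1,z1=.122):
    px=c["pixels"].astype(int); x,y,z=W[...,0],W[...,1],W[...,2]; r=[]
    m=((z>z0)&(z<z1)&(px.max(2)<120)&(x>x0)&(x<x1)&(y>y0)&(y<y1)).astype(np.uint8)
    N,L,S,C=cv2.connectedComponentsWithStats(m)
    for i in range(1,N):
        if S[i,4]>100: print("handle",C[i].round(),S[i,4],rect(W[L==i]),np.median(z[L==i]).round(4))
E
python3 - <<'E'
from m import *
c,o=shot("wrist"); cv2.imwrite("pics/w1.png",c["pixels"]); W=cloud(c,o)
print(o["t"],o["tool_pos"],yaw(o),o["q"].round(2)); handles(c,W)
E
```

```text
2.9 [ 0.49088115 -0.27322335  0.22276395] 5.3330937060400485 [ 0.17  0.29  0.33  1.82 -0.11  1.05 -0.94]
handle [365. 169.] 1622 (array([ 545.6, -311.7]), array([59. , 15.8]), 2.4) 0.1125
handle [252. 172.] 1531 (array([ 535. , -223.4]), array([58.6, 14.7]), 6.9) 0.1125
handle [359. 279.] 1210 (array([ 451. , -320.5]), array([58.4, 15.4]), 7.5) 0.1124
handle [258. 286.] 1112 (array([ 436.7, -232.7]), array([58.9, 14.9]), 3.1) 0.1124
```

View pics/w1.png

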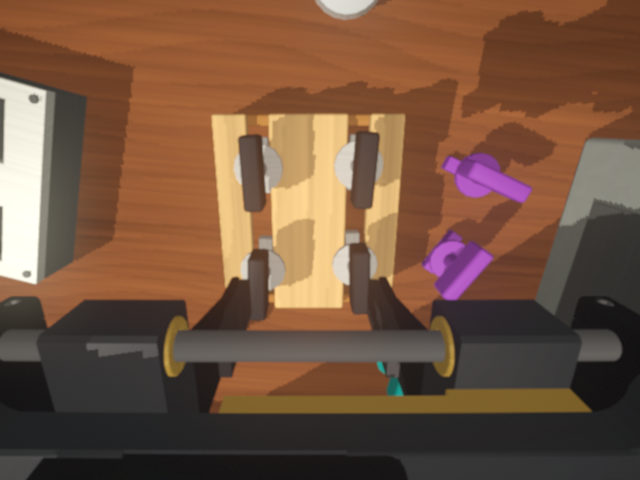

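The wrist view shows black handles in the rack at (365,169), (252,172), (359,279) and (258,286). The purple look-alikes are off the rack. Next I'll look at the mould.

step_arm(targets=[[1.7,-34.8,0,0,0,15.9,6],[1.7,-34.8,0,0,0,15.9,6],[1.7,-34.8,0,0,0,15.9,6],[1.7,-34.8,0,0,0,15.9,6],[1.7,-34.8,0,0,0,15.9,6],[1.7,-34.8,0,0,0,15.9,6],[1.7,-34.8,0,0,0,15.9,6],[1.7,-34.8,0,0,0,15.9,6],[1.7,-34.8,0,0,0,15.9,6],[1.7,-34.8,0,0,0,15.9,6],[1.7,-34.8,0,0,0,15.9,6]])

```text
t: 3.87
tool_pos: [0.4732, 0.0764, 0.2227]
eef_rot: [0.996, -0.086, 0.0, 0.0]
force: [-0.1, -1.1, -1.4]
finger_gap: 0.0602
grasp_force: 0.0
```

```bash
python3 - <<'E'
from m import *
c,o=shot("wrist"); W=cloud(c,o); im=c["pixels"].copy()
print(o["t"],o["tool_pos"],yaw(o),o["q"].round(2))
x,y,z=W[...,0],W[...,1],W[...,2]
# slots: top-down orthophoto from colour, assume plane z=.06
g=np.mgrid[0:260,0:260]; X=.506-.13+g[1]*.001; Y=.0735+.13-g[0]*.001
P=np.dstack([X,Y,0*X+.06]).reshape(-1,3); uv=proj(P,c,o).reshape(260,260,2).astype(np.float32)
ort=cv2.remap(c["pixels"],uv[...,0],uv[...,1],cv2.INTER_LINEAR); Z=cv2.remap(z.astype(np.float32),uv[...,0],uv[...,1],cv2.INTER_NEAREST)
cv2.imwrite("pics/ort.png",np.hstack([cv2.resize(ort,(480,480)),cv2.resize(im,(640,480))[:, :320]]))
cl=((z>.055)&(z<.065)&(x>.38)&(x<.64)&(y>-.06)&(y<.2)).astype(np.uint8)
N,L,S,C=cv2.connectedComponentsWithStats(cl);i=1+S[1:,4].argmax(); print("cover",rect(W[L==i]),np.nanmedian(z[L==i]))
m=((ort.max(2)<105)).astype(np.uint8)
N,L,S,C=cv2.connectedComponentsWithStats(m)
for i in range(1,N):
    if 300<S[i,4]<3000:
        q=np.argwhere(L==i)[:,::-1].astype(np.float32); (cx,cy),s,a=cv2.minAreaRect(q); print("slot",round(376+cx,1),round(203.5-cy,1),np.round(s,1),round(a,1))
m=((z>.097)&(z<.109)&(x>.42)&(x<.64)&(y>.14)&(y<.26)).astype(np.uint8)
N,L,S,C=cv2.connectedComponentsWithStats(m)
for i in range(1,N):
    if S[i,4]>30: print("pin",C[i].round(),S[i,4],rect(W[L==i]))
E
```

```text
3.8667 [0.47323689 0.07643019 0.22267733] -9.88817192056794 [-0.37  0.15  0.14  1.99 -0.02  1.01 -1.97]
cover (array([506.6,  76.8]), array([192.6, 191.2]), 79.6) 0.06083671825300378
slot 400.0 176.0 [55. 48.] 90.0
slot 467.7 133.5 [51.4 16.3] 10.3
slot 565.0 115.9 [54.7 16.7] 10.9
slot 449.6 35.8 [51.6 16.5] 11.3
slot 387.5 18.0 [29. 23.] 90.0
slot 547.3 18.6 [54.1 16.1] 10.6
slot 476.9 -27.6 [43.6 20.7] 9.5
pin [138. 132.] 1124 (array([574.3, 195.2]), array([27.6, 27.6]), 20.8)
pin [152. 242.] 837 (array([486.1, 211.5]), array([26.6, 27.1]), 75.3)
```

View pics/ort.png

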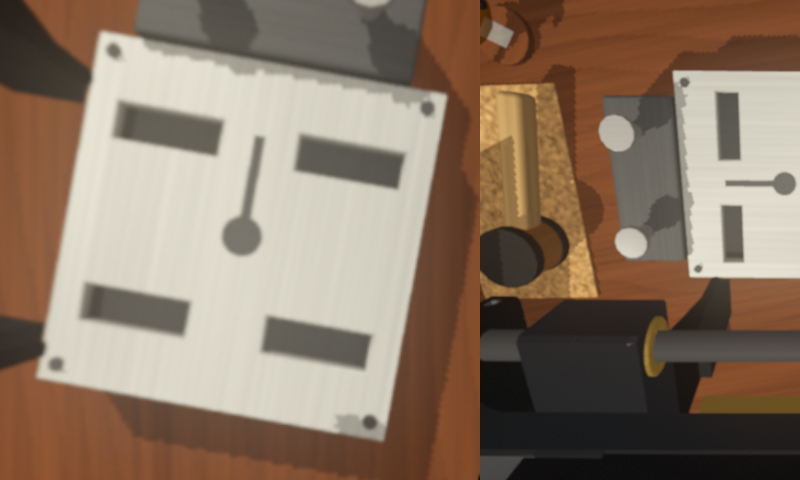

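The orthophoto shows four slots, and their fit gives the mould centre as (506.6, 76) mm with yaw -10.6°. The pins are at (486,211) and (574,195) mm. Next, the first bolt, D at (535,-223).

```bash
cat > go.py <<'E'
import sys
from m import *
def go(*wps):
    o=env.get_obs(); R=Rot.from_quat(o["eef_rot"]).as_matrix(); p=o["tool_pos"]
    print("now",o["t"],p.round(4),round(yaw(o),2),o["force"].round(1),o["finger_gap"].round(4))
    for w in wps:
        a=np.radians(w[3]); T=np.array([[np.cos(a),np.sin(a),0],[np.sin(a),-np.cos(a),0],[0,0,-1]])
        print(np.round(R.T@(np.array(w[:3])-p)*100,2),np.round(Rot.from_matrix(R.T@T).as_rotvec(degrees=True),1))
if __name__=="__main__": go(*[[float(v) for v in a.split(",")] for a in sys.argv[1:]])
E
python3 go.py .535,-.2234,.15,6.9
```

```text
Traceback (most recent call last):
  File "go.py", line 9, in <module>
    if __name__=="__main__": go(*[[float(v) for v in a.split(",")] for a in sys.argv[1:]])
                             ~~^^^^^^^^^^^^^^^^^^^^^^^^^^^^^^^^^^^^^^^^^^^^^^^^^^^^^^^^^^^
  File "go.py", line 5, in go
    print("now",o["t"],p.round(4),round(yaw(o),2),o["force"].round(1),o["finger_gap"].round(4))
                                                                      ^^^^^^^^^^^^^^^^^^^^^
AttributeError: 'float' object has no attribute 'round'
```

```bash
sed -i 's/o\["finger_gap"\].round(4)/round(o["finger_gap"],4)/' go.py
python3 go.py .535,-.2234,.15,6.9
```

```text
now 3.9167 [0.4734 0.0747 0.2227] -10.1 [ 0.7 -1.2  1.1] 0.06
[11.29 28.26  7.28] [  0.  -0. -17.]
```

step_arm(targets=[[11.3,28.3,7.3,0,0,-17,5],[11.3,28.3,7.3,0,0,-17,5],[11.3,28.3,7.3,0,0,-17,5],[11.3,28.3,7.3,0,0,-17,5],[11.3,28.3,7.3,0,0,-17,5],[11.3,28.3,7.3,0,0,-17,5],[11.3,28.3,7.3,0,0,-17,5],[11.3,28.3,7.3,0,0,-17,5],[11.3,28.3,7.3,0,0,-17,5],[11.3,28.3,7.3,0,0,-17,5],[11.3,28.3,7.3,0,0,-17,5],[11.3,28.3,7.3,0,0,-17,5]])

```text
t: 4.92
tool_pos: [0.5343, -0.2228, 0.1498]
eef_rot: [0.998, 0.06, 0.0, -0.0]
force: [-0.5, 0.5, -0.2]
finger_gap: 0.05
grasp_force: 0.0
```

```bash
python3 - <<'E'
from go import *
c,o=shot("wrist");handles(c,cloud(c,o)); go([.535,-.2234,.079,6.9])
E
```

```text
handle [310. 263.] 2200 (array([ 534.8, -222.8]), array([59.4, 14.9]), 6.6) 0.1126
handle [452. 258.] 2514 (array([ 547.1, -311.3]), array([56.7, 15.8]), 2.8) 0.1122
handle [307. 378.] 743 (array([ 450.4, -231.3]), array([31.9, 15.5]), 0.9) 0.1124
now 4.9667 [ 0.5345 -0.2224  0.1499] 6.9 [-0.4  0.3  0.2] 0.05
[0.03 0.11 7.09] [-0. -0.  0.]
```

step_arm(targets=[[0,0.1,3.5,0,0,0,5],[0,0.1,6.0,0,0,0,5],[0,0.1,7.1,0,0,0,5],[0,0.1,7.1,0,0,0,5],[0,0.1,7.1,0,0,0,1],[0,0.1,7.1,0,0,0,1],[0,0.1,7.1,0,0,0,1],[0,0.1,7.1,0,0,0,1],[0,0.1,7.1,0,0,0,1],[0,0.1,5.5,0,0,0,1],[0,0.1,1.5,0,0,0,1],[0,0.1,-2.5,0,0,0,1]], newtons=30)

```text
t: 5.97
tool_pos: [0.5329, -0.2239, 0.1741]
eef_rot: [0.998, 0.059, -0.002, -0.001]
force: [1.0, -0.2, -2.1]
finger_gap: 0.0155
grasp_force: 30.0
```

```bash
python3 go.py .565,.116,.17,-10.6
```

```text
now 5.9667 [ 0.5329 -0.2239  0.1741] 6.79 [ 1.  -0.2 -2.1] 0.0155
[  7.21 -33.37   0.44] [-0.1  0.3 17.4]
```

step_arm(targets=[[7.2,-33.4,0.4,0,0,17.4,1],[7.2,-33.4,0.4,0,0,17.4,1],[7.2,-33.4,0.4,0,0,17.4,1],[7.2,-33.4,0.4,0,0,17.4,1],[7.2,-33.4,0.4,0,0,17.4,1],[7.2,-33.4,0.4,0,0,17.4,1],[7.2,-33.4,0.4,0,0,17.4,1],[7.2,-33.4,0.4,0,0,17.4,1],[7.2,-33.4,0.4,0,0,17.4,1],[7.2,-33.4,0.4,0,0,17.4,1],[7.2,-33.4,0.4,0,0,17.4,1],[7.2,-33.4,0.4,0,0,17.4,1]])

```text
t: 6.97
tool_pos: [0.5664, 0.1137, 0.1705]
eef_rot: [0.996, -0.093, -0.0, 0.001]
force: [-0.2, -0.5, -1.4]
finger_gap: 0.0155
grasp_force: 30.0
```

```bash
python3 - <<'E'
from go import *
c,o=shot("wrist");handles(c,cloud(c,o),.4,.7,0,.2,.12,.22)
c,o=shot("side");W=cloud(c,o);uv=proj(o["tool_pos"],c)[0].astype(int);print(uv);cv2.imwrite("pics/s2.png",cv2.resize(c["pixels"][uv[1]-100:uv[1]+100,uv[0]-100:uv[0]+100],None,fx=3,fy=3))
go([.565,.116,.11,-10.6])
E
```

```text
handle [309. 290.] 5661 (array([575.9, 112.9]), array([36.7, 48.5]), 80.4) 0.1803
[323 148]
now 7.0667 [0.5665 0.1133 0.1706] -10.8 [ 0.4 -0.3 -2.6] 0.0157
[-0.2  -0.24  6.06] [ 0.  -0.  -0.2]
```

View pics/s2.png

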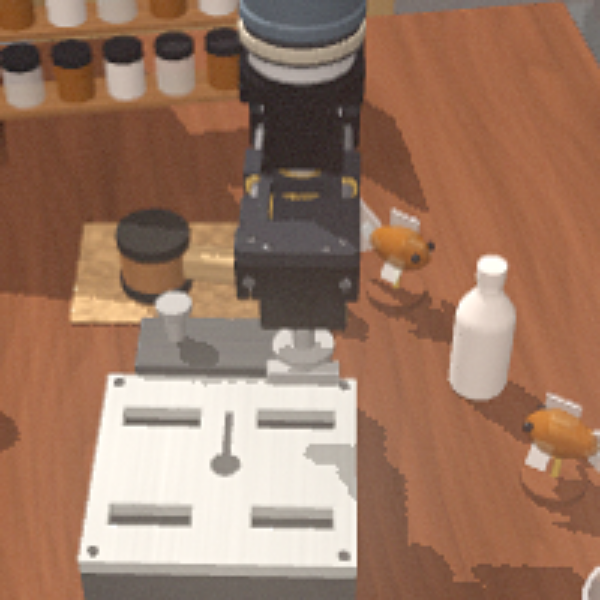

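The side crop shows the bolt held upright with its T-head parallel to the slots. Next I'll lower it.

step_arm(targets=[[-0.2,-0.2,2,0,0,-0.2,1],[-0.2,-0.2,4,0,0,-0.2,1],[-0.2,-0.2,6,0,0,-0.2,1],[-0.2,-0.2,6,0,0,-0.2,1],[-0.2,-0.2,6,0,0,-0.2,1],[-0.2,-0.2,6,0,0,-0.2,1]])

```text
t: 7.57
tool_pos: [0.5622, 0.1167, 0.1108]
eef_rot: [0.996, -0.092, -0.003, 0.0]
force: [-6.6, 0.4, 4.3]
finger_gap: 0.0155
grasp_force: 30.0
```

```bash
python3 - <<'E'
from go import *
c,o=shot("side");uv=proj([.565,.116,.07],c)[0].astype(int);cv2.imwrite("pics/s3.png",cv2.resize(c["pixels"][uv[1]-50:uv[1]+50,uv[0]-60:uv[0]+60],None,fx=6,fy=6))
go([.565,.116,.11,-10.6]); print(proj([.565,.116,.06],c)-uv)
E
```

```text
now 7.6167 [0.5622 0.1167 0.1108] -10.54 [-6.6  1.2  4.2] 0.016
[0.29 0.02 0.08] [0.1 0.4 0.1]
[[0.05489346 3.4740305 ]]
```

View pics/s3.png

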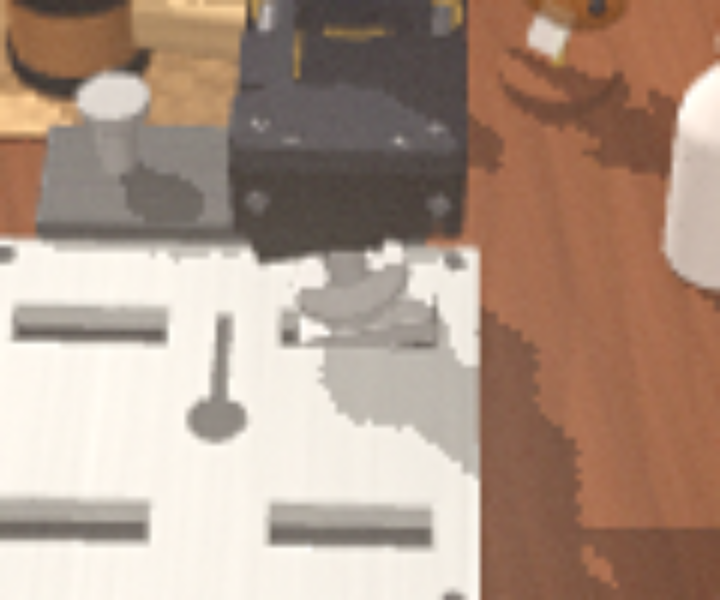

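The crop shows the bolt tilted about the pad axis: the collar slopes, with its right side higher, and the T is touching the slot. I'll lift it and measure the tilt from depth.

step_arm(targets=[[0.2,0,-2,0,0,0,1],[0.2,0,-4,0,0,0,1],[0.2,0,-4,0,0,0,1],[0.2,0,-4,0,0,0,1],[0.2,0,-4,0,0,0,1]], newtons=50)

```text
t: 8.03
tool_pos: [0.5663, 0.1165, 0.1499]
eef_rot: [0.996, -0.091, -0.001, 0.0]
force: [-0.5, -0.2, -2.0]
finger_gap: 0.0153
grasp_force: 50.0
```

```bash
cat > tilt.py <<'E'
from go import *
def tilt(pr=True):
    o=env.get_obs(); R=Rot.from_quat(o["eef_rot"]).as_matrix(); p=o["tool_pos"]
    for n in ["side","scene"]:
        c,_=shot(n); W=cloud(c); T=(W-p)@R  # tool coords; bolt z_b = .045 - T_z
        px=c["pixels"].astype(int)
        m=(np.abs(T[...,0])<.05)&(np.abs(T[...,1])<.03)&(T[...,2]>.002)&(T[...,2]<.06)
        q=T[m]*1000
        # T-head: the lowest 1/3 ; print profile of max tool z per x bin and y extents
        print(n,m.sum(), "tool x bin: n, z min..max")
        for x0 in range(-40,40,8):
            s=q[(q[:,0]>=x0)&(q[:,0]<x0+8)]
            if len(s)>3: print("  ",x0,len(s),np.percentile(s[:,2],[3,50,97]).round(1))
    go([p[0],p[1],p[2],yaw(o)])
if __name__=="__main__": tilt()
E
python3 tilt.py
```

```text
side 418 tool x bin: n, z min..max
   -40 10 [ 4.2  6.6 13.4]
   -32 18 [ 3.3  7.1 12.7]
   -24 51 [ 4.1 29.5 55.9]
   -16 58 [ 7.7 28.3 58.7]
   -8 73 [ 9.1 25.7 58.6]
   0 71 [13.6 24.5 55.2]
   8 69 [18.3 22.6 53.9]
   16 38 [19.1 41.9 52.2]
   24 30 [36.8 42.8 50.9]
scene 250 tool x bin: n, z min..max
   -16 11 [26.8 29.9 31.9]
   -8 25 [24.5 27.1 29.5]
   0 50 [20.6 25.1 48.2]
   8 63 [20.4 24.4 46. ]
   16 57 [15.  23.6 45.9]
   24 20 [31.1 42.  46.7]
   32 24 [38.2 46.  52.4]
now 8.1333 [0.566  0.117  0.1493] -10.44 [-1.2 -0.1 -2.6] 0.0157
[ 0.04  0.04 -0.06] [0.1 0.1 0. ]
```

The bolt is gripped only at the top of its handle and tilted about 12°. I'll stand it on the free middle of the cover, with the tool tilted to level it, and regrip lower.

step_arm(targets=[[-1.4,1.3,0,0,-3,0,1],[-2.8,2.6,0,0,-6,0,1],[-4.2,3.9,0,0,-9,0,1],[-5.5,5.1,0,0,-12,0,1],[-5.5,5.1,0,0,-12,0,1],[-5.5,5.1,0.5,0,-12,0,1],[-5.5,5.1,1,0,-12,0,1],[-5.5,5.1,1,0,-12,0,1],[-5.5,5.1,1,0,-12,0,1]])

```text
t: 8.88
tool_pos: [0.5035, 0.0784, 0.14]
eef_rot: [0.99, -0.089, -0.104, -0.009]
force: [0.2, -0.4, -1.7]
finger_gap: 0.0155
grasp_force: 50.0
```

```bash
cat > bt.py <<'E'
from go import *
# profile of held bolt in a vertical frame under the grasp point, along tool-x heading
o=env.get_obs(); R=Rot.from_quat(o["eef_rot"]).as_matrix(); g=o["tool_pos"]-.019*R[:,2]; a=np.radians(yaw(o))
e=np.array([np.cos(a),np.sin(a),0]); n=np.array([np.sin(a),-np.cos(a),0])
for nm in ["side","scene"]:
    c,_=shot(nm); D=cloud(c)-g; x=D@e*1000;y=D@n*1000;z=D[...,2]*1000
    m=(abs(x)<45)&(abs(y)<30)&(z<-22)&(D[...,2]+g[2]>.063)
    print(nm,m.sum())
    for x0 in range(-40,40,8):
        s=z[m&(x>=x0)&(x<x0+8)]
        if len(s)>3: print("  ",x0,len(s),np.percentile(s,[3,25,50,75,97]).round(1))
print("grasp",g.round(4)); go()
E
python3 bt.py
```

```text
side 418
   -40 20 [-75.6 -68.6 -65.7 -26.2 -23.1]
   -32 61 [-74.4 -65.9 -45.4 -43.7 -23.6]
   -24 69 [-72.5 -66.  -44.1 -41.8 -23.5]
   -16 73 [-92.2 -64.4 -42.9 -36.6 -27. ]
   -8 67 [-74.  -62.9 -42.6 -40.3 -31.3]
   0 67 [-73.1 -64.4 -43.8 -41.5 -39.1]
   8 47 [-87.6 -67.2 -63.3 -61.8 -40.9]
   16 9 [-89.7 -70.8 -66.6 -63.6 -61.9]
scene 220
   -24 6 [-47.3 -44.7 -44.1 -43.1 -42.5]
   -16 16 [-73.5 -45.2 -43.8 -42.5 -40.6]
   -8 45 [-94.8 -49.8 -43.9 -42.  -39.1]
   0 59 [-78.6 -62.2 -44.2 -42.7 -39.6]
   8 56 [-65.6 -61.4 -44.4 -42.2 -39.6]
   16 33 [-73.  -71.4 -66.6 -64.2 -23.3]
grasp [0.5073 0.0777 0.1585]
now 8.9833 [0.5038 0.0781 0.1405] -10.33 [-0.3  0.3 -1.5] 0.0157
```

step_arm(targets=[[0.2,0,1.0,0,0,0,1],[0.4,0,1.8,0,0,0,1],[0.4,0,1.9,0,0,0,1],[0.4,0,2.0,0,0,0,1],[0.4,0,2.1,0,0,0,1],[0.4,0,2.1,0,0,0,1]], newtons=50)

```text
t: 9.48
tool_pos: [0.5031, 0.0774, 0.1194]
eef_rot: [0.99, -0.09, -0.104, -0.009]
force: [-0.8, -0.7, -0.4]
finger_gap: 0.0157
grasp_force: 50.0
```

```bash
python3 bt.py
```

```text
side 382
   -40 17 [-73.1 -67.9 -65.4 -26.8 -23.2]
   -32 61 [-74.1 -66.2 -45.5 -43.6 -25.5]
   -24 59 [-72.7 -64.5 -43.2 -42.1 -24.1]
   -16 60 [-73.3 -53.1 -42.6 -38.6 -28.1]
   -8 67 [-73.  -63.1 -42.9 -41.2 -32.4]
   0 62 [-74.7 -64.9 -44.2 -42.  -39.4]
   8 40 [-74.7 -66.5 -63.1 -45.5 -40.4]
   16 8 [-72.4 -68.3 -66.1 -64.  -62.1]
scene 206
   -24 5 [-46.8 -45.7 -43.3 -41.9 -40.9]
   -16 16 [-60.8 -45.7 -44.  -43.5 -42.3]
   -8 31 [-71.2 -44.5 -42.8 -42.1 -39. ]
   0 59 [-70.3 -63.  -44.3 -42.6 -39.5]
   8 59 [-69.9 -61.4 -44.5 -42.5 -40. ]
   16 32 [-74.8 -70.  -66.6 -62.9 -22.3]
grasp [0.5069 0.0767 0.138 ]
now 9.5833 [0.503  0.0774 0.1194] -10.4 [-1.1 -0.1  0.5] 0.0158
```

step_arm(targets=[[0,0,0.2,0,0,0,1],[0,0,0.3,0,0,0,1],[0,0,0.3,0,0,0,1],[0,0,0.3,0,0,0,5],[0,0,0.3,0,0,0,5],[0,0,0.3,0,0,0,5],[0,0,0.3,0,0,0,5],[-0.8,0,-4,0,0,0,5],[-0.8,0,-4,0,6,0,5],[-0.8,0,-4,0,12,0,5],[-0.8,0,-4,0,12,0,5],[-0.8,0,-4,0,12,0,5]])

```text
t: 10.58
tool_pos: [0.5024, 0.0778, 0.16]
eef_rot: [0.996, -0.09, -0.001, -0.0]
force: [1.1, -0.3, 0.1]
finger_gap: 0.0499
grasp_force: 0.0
```

```bash
python3 - <<'E'
from go import *
for n in ["wrist","side"]:
    c,o=shot(n);handles(c,cloud(c,o),.4,.62,-.02,.14,.125,.15)
go([.5,.08,.105,-10.6])
E
```

```text
handle [310. 275.] 2520 (array([501. ,  78.3]), array([15.3, 59.1]), 79.7) 0.1385
handle [293. 178.] 213 (array([497.6,  75. ]), array([17.6, 58.2]), 80.4) 0.1354
now 10.6833 [0.5043 0.0774 0.1599] -10.41 [-0.6 -0.5 -0.2] 0.0497
[-0.46 -0.18  5.49] [0.  0.  0.2]
```

step_arm(targets=[[-0.3,-0.1,2,0,0,0.1,5],[-0.3,-0.1,4,0,0,0.1,5],[-0.3,-0.1,5.5,0,0,0.1,5],[-0.3,-0.1,5.5,0,0,0.1,5],[-0.3,-0.1,5.5,0,0,0.1,5],[-0.3,-0.1,5.5,0,0,0.1,1],[-0.3,-0.1,5.5,0,0,0.1,1],[-0.3,-0.1,5.5,0,0,0.1,1],[-0.3,-0.1,5.5,0,0,0.1,1],[-0.3,-0.1,5.5,0,0,0.1,1]], newtons=50)

```text
t: 11.52
tool_pos: [0.5012, 0.079, 0.1055]
eef_rot: [0.996, -0.091, 0.001, -0.0]
force: [1.0, -1.4, -0.2]
finger_gap: 0.0247
grasp_force: 0.0
```

The fingers need about 0.6 s to close, so the first lift started before they had gripped. I'll wait for the closure this time.

step_arm(targets=[[0,0,0,0,0,0,1],[0,0,0,0,0,0,1],[0,0,0,0,0,0,1],[0,0,0,0,0,0,1],[0,0,-2,0,0,0,1],[0,0,-4,0,0,0,1],[0,0,-6,0,0,0,1],[0,0,-6,0,0,0,1]], newtons=50)

```text
t: 12.18
tool_pos: [0.5031, 0.0793, 0.168]
eef_rot: [0.996, -0.092, 0.003, -0.001]
force: [0.9, -0.3, -2.5]
finger_gap: 0.0155
grasp_force: 49.7
```

```bash
python3 go.py .565,.116,.16,-10.6;
```

```text
now 12.1833 [0.5031 0.0793 0.168 ] -10.51 [ 0.9 -0.3 -2.5] 0.0155
[ 5.41 -4.74  0.85] [-0.2 -0.3  0.1]
```

step_arm(targets=[[1.5,-1.2,0,0,0,0,1],[3,-2.5,0,0,0,0,1],[4.5,-3.8,0,0,0,0,1],[5.5,-4.7,0.5,0,0,0,1],[5.5,-4.7,2,0,0,0,1],[5.5,-4.7,3.5,0,0,0,1],[5.5,-4.7,5,0,0,0,1],[5.5,-4.7,5,0,0,0,1],[5.5,-4.7,5,0,0,0,1],[5.5,-4.7,5,0,0,0,1]])

```text
t: 13.02
tool_pos: [0.5637, 0.1151, 0.1151]
eef_rot: [0.996, -0.092, 0.0, 0.0]
force: [0.2, -0.7, -0.8]
finger_gap: 0.0156
grasp_force: 49.7
```

```bash
python3 bt.py; python3 go.py .565,.116,.077,-10.6
```

```text
side 310
   -32 16 [-70.2 -58.6 -54.1 -51.7 -50.6]
   -24 55 [-61.1 -53.6 -35.9 -30.3 -28.6]
   -16 45 [-63.9 -54.6 -33.7 -29.8 -28.9]
   -8 52 [-63.1 -55.4 -32.1 -29.9 -27.3]
   0 52 [-61.2 -54.9 -32.7 -30.7 -27.1]
   8 45 [-61.6 -53.5 -34.9 -29.7 -28.4]
   16 44 [-62.3 -56.2 -52.2 -35.7 -29.3]
scene 189
   -8 9 [-61.6 -31.5 -31.  -30.4 -29. ]
   0 30 [-53.6 -33.2 -30.9 -29.3 -27.1]
   8 58 [-55.6 -51.  -32.3 -30.5 -27. ]
   16 59 [-60.5 -52.1 -33.3 -30.7 -28.1]
   24 30 [-70.3 -60.3 -56.3 -52.9 -30.8]
grasp [0.5637 0.1151 0.1341]
now 13.1167 [0.5642 0.1152 0.1158] -10.5 [-1.3  0.5 -2.4] 0.0159
now 13.1167 [0.5642 0.1152 0.1158] -10.5 [-1.3  0.5 -2.4] 0.0159
[ 0.06 -0.09  3.88] [-0.  -0.1  0.1]
```

step_arm(targets=[[0.1,-0.1,0.7,0,0,0,1],[0.1,-0.1,1.2,0,0,0,1],[0.1,-0.1,1.6,0,0,0,1],[0.1,-0.1,1.6,0,0,0,1]])

```text
t: 13.45
tool_pos: [0.5638, 0.1158, 0.0978]
eef_rot: [0.996, -0.091, -0.001, 0.0]
force: [-0.2, -1.0, -2.8]
finger_gap: 0.0158
grasp_force: 49.7
```

step_arm(targets=[[0,0,0.8,0,0,0,1],[0,0,1.5,0,0,0,1],[0,0,2.0,0,0,0,1],[0,0,2.2,0,0,0,1],[0,0,2.2,0,0,0,1]])

```text
t: 13.87
tool_pos: [0.5642, 0.1157, 0.0773]
eef_rot: [0.996, -0.092, -0.001, 0.0]
force: [-3.2, -1.9, 3.7]
finger_gap: 0.0159
grasp_force: 49.9
```

step_arm(targets=[[0,0,-0.1,0,0,-7,1],[0,0,-0.1,0,0,-14,1],[0,0,-0.1,0,0,-21,1],[0,0,-0.1,0,0,-28,1],[0,0,-0.1,0,0,-35,1],[0,0,-0.1,0,0,-42,1],[0,0,-0.1,0,0,-49,1],[0,0,-0.1,0,0,-56,1],[0,0,-0.1,0,0,-63,1],[0,0,-0.1,0,0,-70,1],[0,0,-0.1,0,0,-77,1],[0,0,-0.1,0,0,-84,1]])

```text
t: 14.87
tool_pos: [0.5646, 0.1157, 0.0775]
eef_rot: [0.8, 0.601, -0.0, -0.0]
force: [-0.0, -0.0, -1.9]
finger_gap: 0.016
grasp_force: 49.9
```

step_arm(targets=[[0,0,0,0,0,-6,1],[0,0,0,0,0,-6,1],[0,0,0,0,0,-6,1],[0,0,0,0,0,-6,3.5],[0,0,0,0,0,-6,3.5],[0,0,0,0,0,-6,3.5],[0,0,0,0,0,-6,3.5],[0,0,-3,0,0,-6,3.5],[0,0,-7,0,0,-6,3.5],[0,0,-9,0,0,-6,3.5],[0,0,-9,0,0,-6,3.5]])

```text
t: 15.78
tool_pos: [0.5681, 0.1171, 0.1736]
eef_rot: [0.769, 0.639, 0.005, 0.002]
force: [0.2, 0.8, 0.1]
finger_gap: 0.0346
grasp_force: 0.0
```

```bash
python3 - <<'E'
from go import *
for n in ["wrist","side"]:
    c,o=shot(n);handles(c,cloud(c,o),.4,.65,-.02,.18,.1,.122)
print(o["q"].round(2)); go([.5465,-.3115,.13,2.6])
E
```

```text
handle [304. 253.] 1748 (array([565.9, 115.6]), array([58.2, 14.8]), 79.6) 0.1106
handle [322. 173.] 147 (array([562.7, 110.1]), array([63.2, 15.2]), 80.7) 0.1093
[-0.11  0.37 -0.21  1.82  0.1   0.95 -0.55]
now 15.8833 [0.565  0.1161 0.1689] 79.49 [0.  1.1 0.3] 0.0345
[-42.38   5.97   3.87] [ 0.1 -0.1 76.9]
```

Bolt 1 is locked at (566,116) with yaw 79.6°. Next is bolt C.

step_arm(targets=[[-42.4,6.1,3.5,0,0,76.9,3.5],[-42.4,6.1,3.5,0,0,76.9,3.5],[-42.4,6.1,3.5,0,0,76.9,3.5],[-42.4,6.1,3.5,0,0,76.9,3.5],[-42.4,6.1,3.5,0,0,76.9,3.5],[-42.4,6.1,3.5,0,0,76.9,3.5],[-42.4,6.1,3.5,0,0,76.9,3.5],[-42.4,6.1,3.5,0,0,76.9,3.5],[-42.4,6.1,3.5,0,0,76.9,3.5],[-42.4,6.1,3.5,0,0,76.9,3.5],[-42.4,6.1,3.5,0,0,76.9,3.5],[-42.4,6.1,3.5,0,0,76.9,3.5]])

```text
t: 16.88
tool_pos: [0.5441, -0.3177, 0.1306]
eef_rot: [1.0, 0.017, -0.002, 0.001]
force: [-0.0, -0.5, 0.2]
finger_gap: 0.0351
grasp_force: 0.0
```

```bash
python3 - <<'E'
from go import *
c,o=shot("wrist");handles(c,cloud(c,o)); go([.5463,-.3115,.079,2.6])
E
```

```text
handle [301. 273.] 2603 (array([ 545.6, -312.6]), array([59.9, 14.9]), 2.8) 0.1126
handle [307. 379.] 783 (array([ 468.4, -319.2]), array([26.7, 15.1]), 7.6) 0.1117
now 16.9333 [ 0.5453 -0.3139  0.1308] 2.4 [ 0.1  1.2 -0.6] 0.035
[ 0.13 -0.23  5.18] [-0.   0.2 -0.2]
```

step_arm(targets=[[0,0,2,0,0,0,3.5],[0,0,4,0,0,0,3.5],[0,0,5.2,0,0,0,3.5],[0,0,5.2,0,0,0,3.5],[0,0,5.2,0,0,0,3.5],[0,0,5.2,0,0,0,1],[0,0,5.2,0,0,0,1],[0,0,5.2,0,0,0,1],[0,0,5.2,0,0,0,1],[0,0,5.2,0,0,0,1],[0,0,5.2,0,0,0,1],[0,0,5.2,0,0,0,1]], newtons=50)

```text
t: 17.93
tool_pos: [0.5479, -0.3124, 0.0818]
eef_rot: [1.0, 0.023, 0.001, 0.0]
force: [0.0, 0.1, 4.4]
finger_gap: 0.0157
grasp_force: 50.0
```

```bash
python3 - <<'E'
from go import *
c,o=shot("wrist");go([.5465,.0177,.16,-10.6])
E
```

```text
now 17.9833 [ 0.5479 -0.3125  0.0819] 2.59 [-0.5  0.1  6.7] 0.0159
[  1.36 -32.98  -7.83] [ 0.  -0.1 13.2]
```

step_arm(targets=[[0,0,-2.5,0,0,0,1],[0,0,-5,0,0,0,1],[0.2,-1,-8.5,0,0,0,1],[1.5,-33,-8.5,0,0,13.2,1],[1.5,-33,-8.5,0,0,13.2,1],[1.5,-33,-8.5,0,0,13.2,1],[1.5,-33,-8.5,0,0,13.2,1],[1.5,-33,-8.5,0,0,13.2,1],[1.5,-33,-8.5,0,0,13.2,1],[1.5,-33,-8.5,0,0,13.2,1],[1.5,-33,-8.5,0,0,13.2,1],[1.5,-33,-8.5,0,0,13.2,1]])

```text
t: 18.98
tool_pos: [0.5464, 0.0273, 0.1651]
eef_rot: [0.996, -0.086, -0.001, -0.002]
force: [0.7, 1.0, -1.6]
finger_gap: 0.0157
grasp_force: 50.0
```

step_arm(targets=[[0,0,0,0,0,0,1],[0,0,0,0,0,0,1],[0,0,0,0,0,0,1]])

```text
t: 19.23
tool_pos: [0.5471, 0.0163, 0.1656]
eef_rot: [0.996, -0.094, -0.0, 0.0]
force: [0.2, -1.3, -1.7]
finger_gap: 0.0155
grasp_force: 50.0
```

```bash
python3 bt.py; python3 go.py .548,.0174,.116,-10.6
```

```text
side 361
   -32 40 [-65.6 -58.8 -55.7 -54.5 -33. ]
   -24 58 [-63.9 -56.3 -35.9 -33.1 -31. ]
   -16 59 [-64.6 -56.2 -34.5 -32.9 -30.8]
   -8 60 [-64.3 -54.6 -33.1 -31.5 -27.6]
   0 60 [-63.9 -55.8 -34.3 -32.6 -30.7]
   8 59 [-63.7 -56.5 -52.5 -33.3 -30.8]
   16 21 [-88.2 -60.  -55.5 -54.7 -35.7]
scene 203
   -16 8 [-37.  -35.9 -34.4 -33.7 -32.8]
   -8 11 [-103.1  -34.9  -34.1  -33.5  -33.3]
   0 44 [-60.4 -37.7 -35.  -33.1 -30.2]
   8 62 [-63.3 -55.6 -35.4 -33.4 -31.1]
   16 58 [-66.3 -57.7 -39.5 -34.7 -32.2]
   24 15 [-64.9 -62.2 -58.2 -55.5 -53.8]
grasp [0.5472 0.0163 0.1846]
now 19.3333 [0.5473 0.0164 0.1658] -10.77 [-0.9 -0.1 -1.8] 0.0156
now 19.3333 [0.5473 0.0164 0.1658] -10.77 [-0.9 -0.1 -1.8] 0.0156
[ 0.05 -0.12  4.98] [ 0.   0.  -0.2]
```

step_arm(targets=[[0.1,-0.1,1.5,0,0,0.2,1],[0.1,-0.1,3,0,0,0.2,1],[0.1,-0.1,4.5,0,0,0.2,1],[0.1,-0.1,5,0,0,0.2,1],[0.1,-0.1,5,0,0,0.2,1],[0.1,-0.1,5.6,0,0,0.2,1],[0.1,-0.1,6.2,0,0,0.2,1],[0.1,-0.1,6.6,0,0,0.2,1],[0.1,-0.1,6.6,0,0,0.2,1]])

```text
t: 20.08
tool_pos: [0.5481, 0.019, 0.0993]
eef_rot: [0.996, -0.094, -0.001, 0.0]
force: [-0.2, 1.0, -1.4]
finger_gap: 0.0157
grasp_force: 50.0
```

step_arm(targets=[[0,0,0.7,0,0,0,1],[0,0,1.4,0,0,0,1],[0,0,1.9,0,0,0,1],[0,0,2.2,0,0,0,1],[0,0,2.2,0,0,0,1]])

```text
t: 20.5
tool_pos: [0.5484, 0.0191, 0.0798]
eef_rot: [0.996, -0.094, -0.001, -0.0]
force: [-6.0, 0.2, 15.4]
finger_gap: 0.0156
grasp_force: 50.0
```

step_arm(targets=[[0,0,-0.3,0,0,-7,1],[0,0,-0.3,0,0,-14,1],[0,0,-0.3,0,0,-21,1],[0,0,-0.3,0,0,-28,1],[-0.1,0,-0.3,0,0,-35,1],[-0.1,0,-0.3,0,0,-42,1],[-0.1,0,-0.3,0,0,-49,1],[-0.1,0,-0.3,0,0,-56,1],[-0.1,0,-0.3,0,0,-63,1],[-0.1,0,-0.3,0,0,-70,1],[-0.1,0,-0.3,0,0,-77,1],[-0.1,0,-0.3,0,0,-84,1]])

```text
t: 21.5
tool_pos: [0.5474, 0.0192, 0.0805]
eef_rot: [0.801, 0.599, -0.0, -0.0]
force: [-1.1, 0.1, -2.1]
finger_gap: 0.0154
grasp_force: 50.0
```

step_arm(targets=[[0,0,0,0,0,-6,1],[0,0,0,0,0,-6,1],[0,0,0,0,0,-6,1],[0,0,0,0,0,-6,3.5],[0,0,0,0,0,-6,3.5],[0,0,0,0,0,-6,3.5],[0,0,0,0,0,-6,3.5],[0,0,-3,0,0,-6,3.5],[0,0,-7,0,0,-6,3.5],[0,0,-9,0,0,-6,3.5],[0,0,-9,0,0,-6,3.5]])

```text
t: 22.42
tool_pos: [0.5511, 0.0199, 0.1763]
eef_rot: [0.771, 0.637, 0.004, 0.003]
force: [0.9, -0.2, -0.0]
finger_gap: 0.0352
grasp_force: 0.0
```

```bash
python3 - <<'E'
from go import *
for n in ["wrist"]:
    c,o=shot(n);handles(c,cloud(c,o),.4,.65,-.05,.18,.1,.122)
print(o["q"].round(2)); go([.4505,-.3205,.13,7.5])
E
```

```text
handle [300. 103.] 2439 (array([565.6, 115. ]), array([58.2, 14.9]), 79.3) 0.1106
handle [303. 254.] 1788 (array([548.1,  16.2]), array([59.8, 15.5]), 78.4) 0.1106
[ 0.1   0.33 -0.27  1.88  0.11  0.94 -0.4 ]
now 22.4667 [0.5494 0.0195 0.1737] 79.18 [ 0.  -0.4 -1. ] 0.035
[-35.26  -3.36   4.3 ] [ 0.2 -0.3 71.7]
```

step_arm(targets=[[-35.3,-3.2,4,0,0,71.7,3.5],[-35.3,-3.2,4,0,0,71.7,3.5],[-35.3,-3.2,4,0,0,71.7,3.5],[-35.3,-3.2,4,0,0,71.7,3.5],[-35.3,-3.2,4,0,0,71.7,3.5],[-35.3,-3.2,4,0,0,71.7,3.5],[-35.3,-3.2,4,0,0,71.7,3.5],[-35.3,-3.2,4,0,0,71.7,3.5],[-35.3,-3.2,4,0,0,71.7,3.5],[-35.3,-3.2,4,0,0,71.7,3.5],[-35.3,-3.2,4,0,0,71.7,3.5],[-35.3,-3.2,4,0,0,71.7,3.5]])

```text
t: 23.47
tool_pos: [0.4495, -0.3206, 0.1297]
eef_rot: [0.998, 0.067, -0.001, -0.001]
force: [0.2, -0.5, 0.3]
finger_gap: 0.0349
grasp_force: 0.0
```

step_arm(targets=[[0,0,0,0,0,0,3.5],[0,0,0,0,0,0,3.5],[0,0,0,0,0,0,3.5]])

```text
t: 23.72
tool_pos: [0.4505, -0.3205, 0.1309]
eef_rot: [0.998, 0.067, 0.0, -0.0]
force: [-0.1, -0.6, 0.3]
finger_gap: 0.0351
grasp_force: 0.0
```

```bash
python3 - <<'E'
from go import *
c,o=shot("wrist");handles(c,cloud(c,o)); print(o["q"].round(2));go([.4507,-.3205,.079,7.5])
E
```

```text
handle [311. 276.] 2589 (array([ 451. , -320.8]), array([58.9, 15.8]), 8.2) 0.1126
handle [158. 265.] 2167 (array([ 444.6, -232.8]), array([43.3, 15.1]), 2.8) 0.1121
[ 0.45  0.37  0.12  1.93 -0.06  0.85 -0.84]
now 23.7667 [ 0.4504 -0.3207  0.131 ] 7.64 [0.7 0.3 0.1] 0.035
[ 0.03 -0.01  5.2 ] [-0.  -0.   0.1]
```

Well centred over the bolt. I'll descend, close and lift once it is gripped.

step_arm(targets=[[0,0,2,0,0,0,3.5],[0,0,4,0,0,0,3.5],[0,0,5.2,0,0,0,3.5],[0,0,5.2,0,0,0,3.5],[0,0,5.2,0,0,0,1],[0,0,5.2,0,0,0,1],[0,0,5.2,0,0,0,1],[0,0,5.2,0,0,0,1],[0,0,5.2,0,0,0,1],[0,0,5.2,0,0,0,1],[0,0,5.2,0,0,0,1],[0,0,5.2,0,0,0,1]], newtons=50)

```text
t: 24.77
tool_pos: [0.4507, -0.3219, 0.08]
eef_rot: [0.998, 0.065, 0.001, 0.0]
force: [-1.3, 0.2, 5.1]
finger_gap: 0.0156
grasp_force: 50.0
```

```bash
python3 go.py .4667,.1344,.165,-10.6
```

```text
now 24.7667 [ 0.4507 -0.3219  0.08  ] 7.5 [-1.3  0.2  5.1] 0.0156
[  7.56 -45.02  -8.54] [ 0.  -0.1 18.1]
```

step_arm(targets=[[0,0,-2.5,0,0,0,1],[0,0,-5,0,0,0,1],[0.2,-1,-8.5,0,0,0,1],[7.6,-45,-8.5,0,0,18.1,1],[7.6,-45,-8.5,0,0,18.1,1],[7.6,-45,-8.5,0,0,18.1,1],[7.6,-45,-8.5,0,0,18.1,1],[7.6,-45,-8.5,0,0,18.1,1],[7.6,-45,-8.5,0,0,18.1,1],[7.6,-45,-8.5,0,0,18.1,1],[7.6,-45,-8.5,0,0,18.1,1],[7.6,-45,-8.5,0,0,18.1,1]])

```text
t: 25.77
tool_pos: [0.463, 0.0592, 0.1638]
eef_rot: [0.996, -0.092, -0.0, 0.0]
force: [1.5, -0.7, -1.9]
finger_gap: 0.0157
grasp_force: 50.0
```

```bash
python3 go.py .4667,.1344,.165,-10.6
```

```text
now 25.7667 [0.463  0.0592 0.1638] -10.61 [ 1.5 -0.7 -1.9] 0.0157
[-1.03 -7.46 -0.12] [ 0.  0. -0.]
```

step_arm(targets=[[-0.8,-5.5,0,0,0,0,1],[-0.8,-5.5,0,0,0,0,1],[-0.8,-5.5,0,0,0,0,1],[-0.8,-5.5,0,0,0,0,1],[-0.8,-5.5,0,0,0,0,1],[-0.8,-5.5,0,0,0,0,1]])

```text
t: 26.27
tool_pos: [0.466, 0.111, 0.1637]
eef_rot: [0.996, -0.094, -0.0, 0.0]
force: [-0.1, 0.1, -0.8]
finger_gap: 0.0156
grasp_force: 50.0
```

```bash
python3 bt.py; python3 go.py .4667,.1344,.116,-10.6
```

```text
side 359
   -32 17 [-64.  -59.9 -55.9 -53.4 -52.6]
   -24 59 [-63.1 -53.9 -50.6 -31.5 -30.1]
   -16 55 [-63.9 -55.2 -33.1 -30.8 -29.2]
   -8 50 [-62.7 -54.3 -32.8 -30.6 -27.1]
   0 56 [-62.4 -54.8 -33.6 -30.2 -27.7]
   8 73 [-62.3 -53.3 -34.  -31.2 -29.4]
   16 47 [-118.6  -57.8  -53.3  -42.6  -29.4]
scene 202
   -16 5 [-109.   -34.2  -33.7  -33.1  -32.3]
   -8 14 [-119.6  -33.7  -33.   -32.4  -31. ]
   0 36 [-62.5 -52.2 -32.7 -31.4 -29.1]
   8 60 [-56.9 -51.5 -32.4 -31.2 -28.8]
   16 58 [-63.8 -54.6 -35.9 -32.1 -29.2]
   24 22 [-119.2  -62.6  -59.5  -54.6  -32.1]
grasp [0.466  0.111  0.1827]
now 26.3667 [0.4662 0.1113 0.1639] -10.76 [-0.8 -0.6 -1.8] 0.0157
now 26.3667 [0.4662 0.1113 0.1639] -10.76 [-0.8 -0.6 -1.8] 0.0157
[-0.38 -2.28  4.79] [ 0.   0.  -0.2]
```

step_arm(targets=[[-0.2,-1.2,0,0,0,0.2,1],[-0.4,-2.3,0,0,0,0.2,1],[-0.4,-2.3,1.5,0,0,0.2,1],[-0.4,-2.3,3,0,0,0.2,1],[-0.4,-2.3,4.5,0,0,0.2,1],[-0.4,-2.3,5,0,0,0.2,1],[-0.4,-2.3,5,0,0,0.2,1],[-0.4,-2.3,5,0,0,0.2,1]])

```text
t: 27.03
tool_pos: [0.4667, 0.1363, 0.1142]
eef_rot: [0.996, -0.094, 0.0, -0.0]
force: [0.4, 0.1, -1.6]
finger_gap: 0.0156
grasp_force: 50.0
```

```bash
python3 go.py .4667,.1344,.0995,-10.6
```

```text
now 27.0333 [0.4667 0.1363 0.1142] -10.81 [ 0.4  0.1 -1.6] 0.0156
[0.03 0.19 1.47] [-0.  -0.  -0.2]
```

step_arm(targets=[[0,0.1,0,0,0,0.2,1],[0,0.1,0.5,0,0,0.2,1],[0,0.1,1,0,0,0.2,1],[0,0.1,1.5,0,0,0.2,1],[0,0.1,1.5,0,0,0.2,1]])

```text
t: 27.45
tool_pos: [0.4655, 0.135, 0.098]
eef_rot: [0.995, -0.096, -0.001, 0.0]
force: [0.3, -0.3, -1.2]
finger_gap: 0.0159
grasp_force: 50.0
```

step_arm(targets=[[0,0,0.7,0,0,0,1],[0,0,1.4,0,0,0,1],[0,0,1.9,0,0,0,1],[0,0,2.2,0,0,0,1],[0,0,2.2,0,0,0,1]])

```text
t: 27.87
tool_pos: [0.4659, 0.1351, 0.0779]
eef_rot: [0.995, -0.096, -0.001, 0.0]
force: [-5.4, -1.1, 12.9]
finger_gap: 0.0156
grasp_force: 50.0
```

step_arm(targets=[[0,0,-0.3,0,0,-7,1],[0,0,-0.3,0,0,-14,1],[0,0,-0.3,0,0,-21,1],[0,0,-0.3,0,0,-28,1],[0,0,-0.3,0,0,-35,1],[0,0,-0.3,0,0,-42,1],[0,0,-0.3,0,0,-49,1],[0,0,-0.3,0,0,-56,1],[0,0,-0.3,0,0,-63,1],[0,0,-0.3,0,0,-70,1],[0,0,-0.3,0,0,-77,1],[0,0,-0.3,0,0,-84,1]])

```text
t: 28.87
tool_pos: [0.4662, 0.1352, 0.0796]
eef_rot: [0.802, 0.597, -0.0, -0.0]
force: [0.0, 0.5, -1.6]
finger_gap: 0.0155
grasp_force: 50.0
```

step_arm(targets=[[0,0,0,0,0,-6.5,1],[0,0,0,0,0,-6.5,1],[0,0,0,0,0,-6.5,1],[0,0,0,0,0,-6.5,3.5],[0,0,0,0,0,-6.5,3.5],[0,0,0,0,0,-6.5,3.5],[0,0,0,0,0,-6.5,3.5],[0,0,-3,0,0,-6.5,3.5],[0,0,-6,0,0,-6.5,3.5],[0,0,-8,0,0,-6.5,3.5],[0,0,-8,0,0,-6.5,3.5],[0,0,-8,0,0,-6.5,3.5]])

```text
t: 29.87
tool_pos: [0.467, 0.1354, 0.161]
eef_rot: [0.769, 0.639, 0.001, 0.001]
force: [-0.0, -0.4, -0.5]
finger_gap: 0.0348
grasp_force: 0.0
```

```bash
python3 - <<'E'
from go import *
for n in ["wrist"]:
    c,o=shot(n);handles(c,cloud(c,o),.4,.65,-.05,.18,.1,.122)
print(o["q"].round(2)); go([.4367,-.2327,.13,3.1])
E
```

```text
handle [308. 257.] 1923 (array([467.5, 135.4]), array([57.7, 15.1]), 80.0) 0.1106
handle [457. 257.] 2303 (array([565.3, 116.3]), array([57.3, 15.9]), 79.7) 0.1103
[ 0.05  0.27 -0.49  2.02  0.16  0.89 -0.71]
now 29.9167 [0.466  0.1351 0.1598] 79.48 [ 0.8 -0.4 -1. ] 0.035
[-36.69   3.83   2.99] [ 0.   0.  76.4]
```

Three bolts are locked. Next is bolt B.

step_arm(targets=[[-36.7,3.8,3,0,0,76.4,3.5],[-36.7,3.8,3,0,0,76.4,3.5],[-36.7,3.8,3,0,0,76.4,3.5],[-36.7,3.8,3,0,0,76.4,3.5],[-36.7,3.8,3,0,0,76.4,3.5],[-36.7,3.8,3,0,0,76.4,3.5],[-36.7,3.8,3,0,0,76.4,3.5],[-36.7,3.8,3,0,0,76.4,3.5],[-36.7,3.8,3,0,0,76.4,3.5],[-36.7,3.8,3,0,0,76.4,3.5],[-36.7,3.8,3,0,0,76.4,3.5],[-36.7,3.8,3,0,0,76.4,3.5]])

```text
t: 30.92
tool_pos: [0.4353, -0.2329, 0.1282]
eef_rot: [1.0, 0.025, -0.002, -0.001]
force: [-0.4, 0.1, -0.9]
finger_gap: 0.0349
grasp_force: 0.0
```

step_arm(targets=[[0,0,0,0,0,0,3.5],[0,0,0,0,0,0,3.5],[0,0,0,0,0,0,3.5]])

```text
t: 31.17
tool_pos: [0.4366, -0.2318, 0.1296]
eef_rot: [1.0, 0.028, -0.0, -0.0]
force: [0.2, -0.3, 0.1]
finger_gap: 0.0349
grasp_force: 0.0
```

```bash
python3 - <<'E'
from go import *
c,o=shot("wrist");handles(c,cloud(c,o)); print(o["q"].round(2));go([.4367,-.2327,.079,3.1])
E
```

```text
handle [311. 278.] 2639 (array([ 436.2, -232. ]), array([59.6, 15.4]), 3.1) 0.1125
[ 0.45  0.29 -0.05  2.05  0.02  0.8  -1.13]
now 31.2167 [ 0.4367 -0.232   0.1297] 3.22 [ 0.8 -0.6  0.7] 0.0351
[-0.01  0.08  5.07] [-0.   0.   0.1]
```

step_arm(targets=[[0,0,2,0,0,0,3.5],[0,0,4,0,0,0,3.5],[0,0,5.1,0,0,0,3.5],[0,0,5.1,0,0,0,3.5],[0,0,5.1,0,0,0,1],[0,0,5.1,0,0,0,1],[0,0,5.1,0,0,0,1],[0,0,5.1,0,0,0,1],[0,0,5.1,0,0,0,1],[0,0,5.1,0,0,0,1],[0,0,5.1,0,0,0,1],[0,0,5.1,0,0,0,1]], newtons=50)

```text
t: 32.22
tool_pos: [0.4374, -0.2328, 0.0798]
eef_rot: [1.0, 0.027, 0.001, 0.0]
force: [-1.1, 1.4, 5.7]
finger_gap: 0.0156
grasp_force: 50.0
```

```bash
python3 go.py .4483,.036,.165,-10.6
```

```text
now 32.2167 [ 0.4374 -0.2328  0.0798] 3.1 [-1.1  1.4  5.7] 0.0156
[  2.55 -26.78  -8.54] [ 0.  -0.1 13.7]
```

step_arm(targets=[[0,0,-2.5,0,0,0,1],[0,0,-5,0,0,0,1],[0.2,-1,-8.5,0,0,0,1],[2.6,-26.8,-8.5,0,0,13.7,1],[2.6,-26.8,-8.5,0,0,13.7,1],[2.6,-26.8,-8.5,0,0,13.7,1],[2.6,-26.8,-8.5,0,0,13.7,1],[2.6,-26.8,-8.5,0,0,13.7,1],[2.6,-26.8,-8.5,0,0,13.7,1],[2.6,-26.8,-8.5,0,0,13.7,1],[2.6,-26.8,-8.5,0,0,13.7,1],[2.6,-26.8,-8.5,0,0,13.7,1]])

```text
t: 33.22
tool_pos: [0.4476, 0.0376, 0.1636]
eef_rot: [0.996, -0.091, -0.0, 0.0]
force: [0.3, -1.3, -2.4]
finger_gap: 0.0158
grasp_force: 50.0
```

step_arm(targets=[[0,0,0,0,0,0,1],[0,0,0,0,0,0,1],[0,0,0,0,0,0,1]])

```text
t: 33.47
tool_pos: [0.4481, 0.035, 0.1638]
eef_rot: [0.996, -0.094, -0.0, 0.0]
force: [-0.1, -0.8, -2.1]
finger_gap: 0.0155
grasp_force: 50.0
```

```bash
python3 bt.py; python3 go.py .4492,.036,.116,-10.6
```

```text
side 345
   -32 26 [-63.3 -58.5 -54.3 -52.7 -31.2]
   -24 53 [-63.5 -56.  -51.1 -30.9 -29.1]
   -16 54 [-86.5 -55.5 -34.  -31.1 -29.1]
   -8 56 [-63.2 -54.  -32.2 -30.2 -29.1]
   0 55 [-62.8 -54.7 -34.2 -31.2 -29.4]
   8 59 [-61.9 -54.1 -50.2 -31.6 -29.7]
   16 40 [-62.7 -56.8 -53.3 -51.5 -31.6]
scene 196
   -16 8 [-119.6  -55.9  -34.2  -33.   -31.2]
   -8 12 [-101.   -36.4  -32.7  -31.4  -28.7]
   0 36 [-59.  -53.5 -32.5 -30.5 -27.1]
   8 62 [-57.9 -48.9 -32.8 -31.5 -29.3]
   16 56 [-63.3 -54.5 -36.6 -32.7 -29.7]
   24 18 [-91.9 -61.3 -60.1 -55.  -51.9]
grasp [0.4481 0.035  0.1828]
now 33.5667 [0.4482 0.0354 0.1639] -10.72 [-0.3 -0.1 -1.3] 0.0161
now 33.5667 [0.4482 0.0354 0.1639] -10.72 [-0.3 -0.1 -1.3] 0.0161
[ 0.09 -0.08  4.79] [ 0.   0.  -0.1]
```

step_arm(targets=[[0.1,0,1.5,0,0,0.1,1],[0.1,0,3,0,0,0.1,1],[0.1,0,4.5,0,0,0.1,1],[0.1,0,5,0,0,0.1,1],[0.1,0,5,0,0,0.1,1],[0.1,0,5.5,0,0,0.1,1],[0.1,0,6,0,0,0.1,1],[0.1,0,6.5,0,0,0.1,1],[0.1,0,6.5,0,0,0.1,1]])

```text
t: 34.32
tool_pos: [0.4488, 0.0362, 0.0984]
eef_rot: [0.996, -0.093, -0.001, 0.0]
force: [0.5, -0.4, -1.2]
finger_gap: 0.0158
grasp_force: 50.0
```

step_arm(targets=[[0,0,0.7,0,0,0,1],[0,0,1.4,0,0,0,1],[0,0,1.9,0,0,0,1],[0,0,2.2,0,0,0,1],[0,0,2.2,0,0,0,1]])

```text
t: 34.73
tool_pos: [0.4488, 0.0362, 0.0778]
eef_rot: [0.996, -0.093, -0.001, 0.0]
force: [-3.8, -1.1, 12.9]
finger_gap: 0.0157
grasp_force: 50.0
```

step_arm(targets=[[0,0,-0.3,0,0,-7,1],[0,0,-0.3,0,0,-14,1],[0,0,-0.3,0,0,-21,1],[0,0,-0.3,0,0,-28,1],[0,0,-0.3,0,0,-35,1],[0,0,-0.3,0,0,-42,1],[0,0,-0.3,0,0,-49,1],[0,0,-0.3,0,0,-56,1],[0,0,-0.3,0,0,-63,1],[0,0,-0.3,0,0,-70,1],[0,0,-0.3,0,0,-77,1],[0,0,-0.3,0,0,-84,1]])

```text
t: 35.73
tool_pos: [0.4491, 0.0363, 0.0797]
eef_rot: [0.801, 0.599, -0.0, -0.0]
force: [-0.6, 0.3, -0.8]
finger_gap: 0.0153
grasp_force: 50.0
```

step_arm(targets=[[0,0,0,0,0,-6,1],[0,0,0,0,0,-6,1],[0,0,0,0,0,-6,1],[0,0,0,0,0,-6,3.5],[0,0,0,0,0,-6,3.5],[0,0,0,0,0,-6,3.5],[0,0,0,0,0,-6,3.5],[0,0,-3,0,0,-6,3.5],[0,0,-7,0,0,-6,3.5],[0,0,-11,0,0,-6,3.5],[0,0,-12,0,0,-6,3.5],[0,0,-12,0,0,-6,3.5]])

```text
t: 36.73
tool_pos: [0.4517, 0.0368, 0.2035]
eef_rot: [0.77, 0.638, 0.003, 0.003]
force: [0.6, -0.3, -0.6]
finger_gap: 0.0349
grasp_force: 0.0
```

```bash
python3 - <<'E'
from go import *
c,o=shot("wrist");handles(c,cloud(c,o),.4,.65,-.05,.18,.1,.122); go()
c,o=shot("side");handles(c,cloud(c,o),.4,.65,-.05,.18,.1,.122)
cv2.imwrite("pics/s5.png",cv2.resize(c["pixels"][100:300,190:450],None,fx=3,fy=3))
W=cloud(c);x,y,z=[W[...,i] for i in range(3)]
for n,(lo,hi) in {"head":(.057,.066),"handle":(.036,.049),"mat":(.002,.008)}.items():
    m=((z>lo)&(z<hi)&(x>.38)&(x<.68)&(y>.24)&(y<.52)).astype(np.uint8)
    N,L,S,C=cv2.connectedComponentsWithStats(m)
    for i in range(1,N):
        if S[i,4]>40: print(n,C[i].round(),S[i,4],rect(W[L==i]),np.median(z[L==i]).round(4))
E
```

```text
handle [302. 102.] 1946 (array([467.4, 134.1]), array([57.7, 15.3]), 78.6) 0.1106
handle [444. 104.] 2313 (array([565.4, 114.8]), array([58.9, 16.2]), 79.2) 0.1104
handle [305. 241.] 1453 (array([450.2,  34.5]), array([59.3, 15.2]), 78.6) 0.1106
handle [431. 240.] 1726 (array([547.5,  16.5]), array([59.6, 16.3]), 79.0) 0.1104
now 36.7833 [0.4501 0.0363 0.2012] 79.26 [-0.3 -1.4 -0.8] 0.035
handle [275. 173.] 130 (array([464.8, 129.9]), array([60.8, 16.1]), 80.9) 0.1092
handle [322. 173.] 151 (array([562.7, 110.1]), array([57.8, 15.2]), 80.7) 0.1097
handle [272. 205.] 182 (array([448. ,  29.2]), array([57.4, 15.3]), 78.4) 0.1094
handle [321. 206.] 177 (array([545.2,  12.7]), array([61.6, 14.1]), 80.9) 0.1097
head [348. 125.] 74 (array([665.5, 331.7]), array([13.3, 66.6]), 26.2) 0.062
handle [300. 136.] 70 (array([545.2, 331.5]), array([17.8, 40.6]), 67.3) 0.0423
handle [326. 137.] 140 (array([607.2, 315. ]), array([28.2, 45.4]), 64.2) 0.0435
mat [330. 135.] 349 (array([623.6, 364.4]), array([152.6,  58.5]), 81.6) 0.004
mat [265. 150.] 134 (array([453.2, 334.6]), array([47.6, 43.7]), 86.6) 0.0041
mat [300. 150.] 168 (array([540.6, 322.5]), array([38.3, 72.4]), 80.1) 0.004
```

View pics/s5.png

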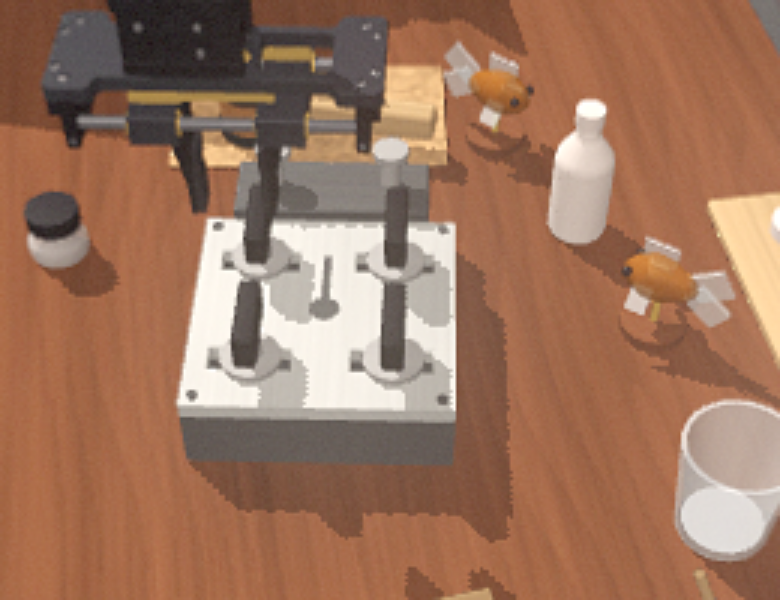

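The crop shows all four bolts locked with their handles square across the slots. Next I'll look at the mallet.

step_arm(targets=[[30,2.4,-2,0,0,-84,6],[30,2.4,-2,0,0,-84,6],[30,2.4,-2,0,0,-84,6],[30,2.4,-2,0,0,-84,6],[30,2.4,-2,0,0,-84,6],[30,2.4,-2,0,0,-84,6],[30,2.4,-2,0,0,-84,6],[30,2.4,-2,0,0,-84,6],[30,2.4,-2,0,0,-84,6],[30,2.4,-2,0,0,-84,6],[30,2.4,-2,0,0,-84,6],[30,2.4,-2,0,0,-84,6]])

```text
t: 37.83
tool_pos: [0.5274, 0.3263, 0.217]
eef_rot: [0.142, 0.99, -0.001, -0.002]
force: [-0.1, 0.3, -0.0]
finger_gap: 0.06
grasp_force: 0.0
```

step_arm(targets=[[0,0,0,0,0,0,6],[0,0,0,0,0,0,6],[0,0,0,0,0,0,6]])

```text
t: 38.08
tool_pos: [0.528, 0.3263, 0.2187]
eef_rot: [0.146, 0.989, -0.001, -0.001]
force: [0.1, 0.6, 0.0]
finger_gap: 0.0601
grasp_force: 0.0
```

```bash
cat > mal.py <<'E'
from go import *
c,o=shot("wrist"); W=cloud(c,o); x,y,z=[W[...,i] for i in range(3)]; px=c["pixels"].astype(int)
cv2.imwrite("pics/w5.png",c["pixels"])
print(o["q"].round(2)); go()
for n,(lo,hi) in {"head":(.055,.066),"handle":(.036,.05),"mat":(.002,.009)}.items():
    m=((z>lo)&(z<hi)&(x>.38)&(x<.72)&(y>.24)&(y<.52)).astype(np.uint8)
    N,L,S,C=cv2.connectedComponentsWithStats(m)
    for i in range(1,N):
        if S[i,4]>100: print(n,C[i].round(),S[i,4],rect(W[L==i]),np.median(z[L==i]).round(4),np.median(W[L==i],0).round(4), px[L==i].mean(0).round())
m=((z>.055)&(z<.066)&(x>.38)&(x<.62)&(y>.24)&(y<.52))&(px.max(2)<110)
print(m.sum(),np.round(cv2.minEnclosingCircle((W[m][:,:2]*1000).astype(np.float32)),1) if 0 else rect(W[m]))
E
python3 mal.py
```

```text
[ 0.03  0.55 -0.95  1.63  0.47  1.2   0.26]
now 38.1333 [0.5282 0.3264 0.2191] 163.22 [ 0.2  0.2 -0.6] 0.0601
head [333. 154.] 4024 (array([480.2, 364.5]), array([62.9, 63.3]), 74.2) 0.0609 [0.4795 0.3648 0.0609] [50. 62. 75.]
head [329. 367.] 101 (array([697.4, 300.3]), array([16.8, 14.5]), 14.9) 0.0619 [0.6942 0.2998 0.0619] [ 41.  75. 118.]
handle [325. 246.] 2679 (array([571.1, 332. ]), array([ 24.1, 126.1]), 70.3) 0.0456 [0.5656 0.3334 0.0456] [ 96. 151. 189.]
handle [360. 318.] 109 (array([658.4, 346.2]), array([ 1.5, 27.3]), 41.9) 0.0433 [0.6578 0.3469 0.0433] [107. 124. 147.]
mat [358. 175.] 21736 (array([531.4, 375.8]), array([147.4, 246.6]), 81.6) 0.0049 [0.5183 0.3935 0.0049] [ 85. 139. 183.]
mat [337. 312.] 106 (array([667.2, 320.2]), array([17.6, 46.7]), 0.1) 0.006 [0.6637 0.3215 0.006 ] [ 46.  75. 122.]
3899 (array([465.2, 320.9]), array([155.4,  61.5]), 71.3)
```

View pics/w5.png

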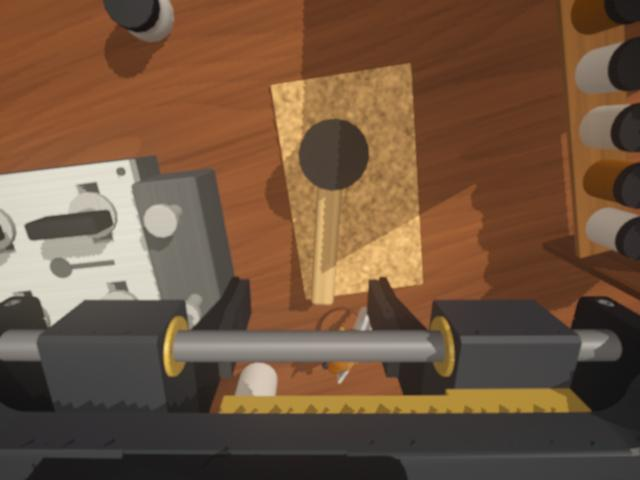

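The mallet's head is at (333,154) px, or (480,364.5) mm, and its handle points at yaw -19.7°. The mat's centre is about (531,376) mm with yaw -8.4°. I'll grip the handle at about x = 62 mm.

```bash
python3 go.py .5386,.3436,.08,160.3
```

```text
now 38.1333 [0.5282 0.3264 0.2191] 163.22 [ 0.2  0.2 -0.6] 0.0601
[-0.52  1.96 13.91] [-0.1 -0.   2.9]
```

step_arm(targets=[[-0.5,2,4,0,0,2.9,5],[-0.5,2,8,0,0,2.9,5],[-0.5,2,12,0,0,2.9,5],[-0.5,2,13.9,0,0,2.9,5],[-0.5,2,13.9,0,0,2.9,5],[-0.5,2,13.9,0,0,2.9,5],[-0.5,2,13.9,0,0,2.9,5]])

```text
t: 38.72
tool_pos: [0.5398, 0.3456, 0.0829]
eef_rot: [0.17, 0.985, 0.001, 0.001]
force: [0.4, 0.0, 0.6]
finger_gap: 0.0506
grasp_force: 0.0
```

```bash
python3 mal.py; python3 go.py .5386,.3436,.0135,160.3
```

```text
[-0.07  0.71 -0.83  1.71  0.61  0.99  0.1 ]
now 38.7667 [0.5401 0.3458 0.0835] 160.38 [0.4 0.5 0.7] 0.0502
head [302. 163.] 11732 (array([480.3, 364.7]), array([63.1, 63.1]), 60.4) 0.0608 [0.4787 0.3653 0.0608] [68. 81. 95.]
head [ 81. 218.] 215 (array([466.4, 241.2]), array([ 2.3, 10.9]), 90.0) 0.0603 [0.4656 0.2407 0.0603] [ 93. 100. 104.]
handle [ 98. 211.] 225 (array([466.2, 241.1]), array([10.8,  2.1]), 0.0) 0.0434 [0.4657 0.2408 0.0434] [ 93. 100. 106.]
handle [303. 276.] 3991 (array([548.6, 340.1]), array([24. , 75.9]), 70.2) 0.0456 [0.5452 0.3412 0.0456] [117. 175. 214.]
handle [304. 376.] 956 (array([617.1, 315.5]), array([23.4, 26.2]), 71.1) 0.0454 [0.6163 0.316  0.0454] [110. 164. 202.]
mat [348. 158.] 42504 (array([517.7, 378.3]), array([142.4, 217. ]), 81.6) 0.0048 [0.4888 0.4011 0.0048] [108. 169. 214.]
mat [337. 385.] 260 (array([667.4, 325.1]), array([45.1, 14.3]), 75.5) 0.0061 [0.663  0.3288 0.0061] [ 62.  96. 148.]
10548 (array([485.2, 318.8]), array([ 61.2, 154.5]), 6.0)
now 38.7667 [0.5401 0.3458 0.0835] 160.38 [0.4 0.5 0.7] 0.0502
[ 0.08 -0.28  7.  ] [0.2 0.1 0.1]
```

step_arm(targets=[[0,-0.2,2.5,0,0,0,5],[0,-0.2,5,0,0,0,5],[0,-0.2,6.5,0,0,0,5],[0,-0.2,7,0,0,0,5],[0,-0.2,7,0,0,0,5],[0,-0.2,7,0,0,0,1.5],[0,-0.2,7,0,0,0,1.5],[0,-0.2,7,0,0,0,1.5],[0,-0.2,7,0,0,0,1.5],[0,-0.2,7,0,0,0,1.5],[0,-0.2,7,0,0,0,1.5],[0,-0.2,7,0,0,0,1.5]], newtons=60)

```text
t: 39.77
tool_pos: [0.5388, 0.3428, 0.0116]
eef_rot: [0.17, 0.985, 0.0, 0.0]
force: [-0.8, -0.2, 2.6]
finger_gap: 0.0232
grasp_force: 60.0
```

step_arm(targets=[[0,0,0,0,0,0,1.5],[0,0,0,0,0,0,1.5],[0,0,-1,0,0,0,1.5],[0,0,-2.5,0,0,0,1.5],[0,0,-5,0,0,0,1.5],[0,0,-8,0,0,0,1.5],[0,0,-11,0,0,0,1.5],[0,0,-13,0,0,0,1.5],[0,0,-14,0,0,0,1.5],[0,0,-14,0,0,0,1.5],[0,0,-14,0,0,0,1.5]])

```text
t: 40.68
tool_pos: [0.5381, 0.3419, 0.1507]
eef_rot: [0.17, 0.985, -0.0, 0.0]
force: [0.2, -0.3, -3.4]
finger_gap: 0.0234
grasp_force: 60.0
```

```bash
cat > mt.py <<'E'
from go import *
c,o=shot("wrist"); W=cloud(c,o); R=Rot.from_quat(o["eef_rot"]).as_matrix(); T=(W-o["tool_pos"])@R*1000
px=c["pixels"].astype(int)
m=(T[...,0]<-20)&(T[...,0]>-110)|(T[...,0]>28)&(T[...,0]<110)
m&=(abs(T[...,1])<40)&(T[...,2]>-65)&(T[...,2]<-35)&(px.max(2)<130)
N,L,S,C=cv2.connectedComponentsWithStats(m.astype(np.uint8)); i=1+S[1:,4].argmax(); P=T[L==i]
A=np.c_[P[:,:2],np.ones(len(P))]; k=np.linalg.lstsq(A,P[:,2],rcond=None)[0]
r=abs(A@k-P[:,2]); P=P[r<4]; A=A[r<4]; k=np.linalg.lstsq(A,P[:,2],rcond=None)[0]
ctr,rad=cv2.minEnclosingCircle(P[:,:2].astype(np.float32))
zc=k@[*ctr,1]; n=np.array([k[0],k[1],-1]); n/=np.linalg.norm(n)  # up in tool frame
top=np.array([*ctr,zc]); org=top-n*56
w=R@n; print("head top in tool",top.round(1),"r",round(rad,1),"face centre tool",org.round(1),"tilt deg x,y",np.degrees(np.arctan(k[:2])).round(1))
print("face centre world",(o["tool_pos"]+R@org/1000).round(4),"world up",w.round(3)); go()
E
python3 mt.py
```

```text
head top in tool [ 62.5   1.  -48.8] r 31.9 face centre tool [62.2  1.   7.2] tilt deg x,y [0.3 0. ]
face centre world [0.4799 0.3637 0.1435] world up [-0.005  0.003  1.   ]
now 40.7333 [0.5378 0.3414 0.1496] 160.4 [-0.3  0.1 -2.6] 0.0235
```

The mallet is held level, with its face centre at (62, 1, 7) mm in the tool frame. Next I'll hover over the near pin with the handle turned away from the far pin.

```bash
python3 go.py .5182,.2652,.147,240
```

```text
now 40.7333 [0.5378 0.3414 0.1496] 160.4 [-0.3  0.1 -2.6] 0.0235
[-0.71 -7.83  0.28] [ -0.1  -0.1 -79.6]
```

step_arm(targets=[[0,-0.7,0,0,0,-7,1.5],[-0.1,-1.4,0,0,0,-14,1.5],[-0.2,-2.1,0,0,0,-21,1.5],[-0.3,-2.8,0,0,0,-28,1.5],[-0.4,-3.5,0,0,0,-35,1.5],[-0.4,-4.2,0,0,0,-42,1.5],[-0.5,-4.9,0,0,0,-49,1.5],[-0.5,-5.6,0,0,0,-56,1.5],[-0.6,-6.4,0,0,0,-63,1.5],[-0.6,-7.1,0,0,0,-70,1.5],[-0.7,-7.8,0.2,0,0,-77,1.5],[-0.7,-7.8,0.2,0,0,-79.6,1.5]])

```text
t: 41.73
tool_pos: [0.5179, 0.264, 0.1462]
eef_rot: [-0.502, 0.865, -0.0, -0.003]
force: [0.1, -0.3, -2.2]
finger_gap: 0.0234
grasp_force: 60.0
```

step_arm(targets=[[0,0,0,0,0,0,1.5],[0,0,0,0,0,0,1.5],[0,0,0,0,0,0,1.5]])

```text
t: 41.98
tool_pos: [0.5184, 0.2667, 0.1482]
eef_rot: [-0.5, 0.866, 0.0, -0.001]
force: [0.7, -0.4, -2.0]
finger_gap: 0.0234
grasp_force: 60.0
```

```bash
python3 mt.py;  python3 go.py .5182,.2652,.115,240
```

```text
head top in tool [ 62.1  -0.6 -48.9] r 32.0 face centre tool [61.8 -0.6  7.1] tilt deg x,y [0.3 0.1]
face centre world [0.488  0.2128 0.1411] world up [-0.003 -0.004  1.   ]
now 42.0333 [0.5185 0.2668 0.1485] -120.03 [ 0.3  0.3 -2.6] 0.0235
now 42.0333 [0.5185 0.2668 0.1485] -120.03 [ 0.3  0.3 -2.6] 0.0235
[ 0.15 -0.06  3.35] [ 0. -0. -0.]
```

step_arm(targets=[[0.2,0.1,1.5,0,0,0,1.5],[0.2,0.1,3,0,0,0,1.5],[0.2,0.1,3.5,0,0,0,1.5],[0.2,0.1,4,0,0,0,1.5],[0.2,0.1,4.5,0,0,0,1.5],[0.2,0.1,5,0,0,0,1.5],[0.2,0.1,5.2,0,0,0,1.5],[0.2,0.1,5.2,0,0,0,1.5],[0.2,0.1,5.2,0,0,0,1.5]])

```text
t: 42.78
tool_pos: [0.5165, 0.2651, 0.0977]
eef_rot: [-0.5, 0.866, -0.001, -0.001]
force: [-2.1, -3.6, 5.9]
finger_gap: 0.0235
grasp_force: 60.0
```

```bash
python3 mt.py
```

```text
head top in tool [ 61.7  -0.5 -50.1] r 32.1 face centre tool [62.5 -0.6  5.9] tilt deg x,y [-0.8  0. ]
face centre world [0.4858 0.2107 0.0919] world up [0.007 0.014 1.   ]
now 42.8333 [0.5166 0.265  0.0977] -120.01 [-3.8 -3.   5.3] 0.0234
```

step_arm(targets=[[0,0,0.2,0,0,0,1.5],[0,0,0.3,0,0,0,1.5],[0,0,0.3,0,0,0,1.5]])

```text
t: 43.08
tool_pos: [0.517, 0.2659, 0.0956]
eef_rot: [-0.5, 0.866, -0.0, 0.0]
force: [-2.7, -3.5, 8.0]
finger_gap: 0.0236
grasp_force: 60.0
```

```bash
python3 mt.py; python3 go.py .6065,.2488,.147,240
```

```text
head top in tool [ 60.5  -0.5 -52.6] r 32.0 face centre tool [63.4 -0.6  3.3] tilt deg x,y [-3.  0.]
face centre world [0.4858 0.2107 0.0923] world up [0.024 0.046 0.999]
now 43.1333 [0.5171 0.2659 0.0956] -120.01 [-2.8 -2.5  8.5] 0.0236
now 43.1333 [0.5171 0.2659 0.0956] -120.01 [-2.8 -2.5  8.5] 0.0236
[-2.99 -8.61 -5.12] [-0.1  0.  -0. ]
```

The near pin is on its stop. Now to the far pin.

step_arm(targets=[[0,0,-2,0,0,0,1.5],[0,0,-4,0,0,0,1.5],[0,0,-5.5,0,0,0,1.5],[-1,-3,-5.5,0,0,0,1.5],[-2,-6,-5.5,0,0,0,1.5],[-3,-8.6,-5.5,0,0,0,1.5],[-3,-8.6,-5.5,0,0,0,1.5],[-3,-8.6,-5.5,0,0,0,1.5],[-3,-8.6,-5.5,0,0,0,1.5],[-3,-8.6,-5.5,0,0,0,1.5]])

```text
t: 43.97
tool_pos: [0.6052, 0.2493, 0.1491]
eef_rot: [-0.501, 0.865, 0.0, 0.0]
force: [-0.4, -0.6, -2.8]
finger_gap: 0.0237
grasp_force: 60.0
```

```bash
python3 mt.py
```

```text
head top in tool [ 61.3  -0.6 -50.8] r 32.1 face centre tool [62.7 -0.7  5.1] tilt deg x,y [-1.4  0.1]
face centre world [0.5746 0.1946 0.1439] world up [0.012 0.022 1.   ]
now 44.0167 [0.6052 0.2492 0.1492] -119.87 [-0.1  0.6 -2.8] 0.0233
```

step_arm(targets=[[0,0,1.5,0,0,0,1.5],[0,0,3,0,0,0,1.5],[0,0,3.7,0,0,0,1.5],[0,0,4.2,0,0,0,1.5],[0,0,4.7,0,0,0,1.5],[0,0,5.2,0,0,0,1.5],[0,0,5.5,0,0,0,1.5],[0,0,5.7,0,0,0,1.5],[0,0,5.7,0,0,0,1.5]])

```text
t: 44.77
tool_pos: [0.6066, 0.249, 0.0938]
eef_rot: [-0.5, 0.866, -0.0, 0.001]
force: [-3.3, -2.6, 8.0]
finger_gap: 0.0234
grasp_force: 60.0
```

```bash
python3 mt.py
```

```text
head top in tool [ 59.3  -0.5 -54.8] r 32.1 face centre tool [64.2 -0.5  1. ] tilt deg x,y [-5. -0.]
face centre world [0.5748 0.1931 0.0928] world up [0.043 0.075 0.996]
now 44.8167 [0.6065 0.249  0.0938] -120.0 [-2.7 -2.3  8.2] 0.0234
```

The far pin is fully down as well: 11 N net against a 7 N spring. I'll lift and return the mallet.

step_arm(targets=[[0,0,-2,0,0,0,1.5],[0,0,-4,0,0,0,1.5],[0,0,-6,0,0,0,1.5],[0,0,-7,0,0,0,1.5],[0,0,-7,0,0,0,1.5],[0,0,-7,0,0,0,1.5]])

```text
t: 45.32
tool_pos: [0.6066, 0.2484, 0.1617]
eef_rot: [-0.5, 0.866, -0.0, 0.0]
force: [0.0, 0.4, -2.6]
finger_gap: 0.0233
grasp_force: 60.0
```

```bash
python3 mt.py; python3 go.py .5438,.345,.16,160.3
python3 - <<'E'
from h import *
c,o=shot("scene");W=cloud(c);x,y,z=[W[...,i] for i in range(3)]
m=((z>.085)&(z<.108)&(x>.42)&(x<.64)&(y>.17)&(y<.24)).astype(np.uint8)
N,L,S,C=cv2.connectedComponentsWithStats(m)
for i in range(1,N):
    if S[i,4]>20: print("pin",C[i],S[i,4],np.median(W[L==i],0).round(4))
E
```

```text
head top in tool [ 60.1  -0.4 -53.3] r 32.1 face centre tool [63.7 -0.4  2.6] tilt deg x,y [-3.6  0. ]
face centre world [0.5751 0.1931 0.159 ] world up [0.031 0.055 0.998]
now 45.3667 [0.6062 0.2479 0.1607] -120.0 [ 0.5 -0.1 -3.1] 0.0236
now 45.3667 [0.6062 0.2479 0.1607] -120.0 [ 0.5 -0.1 -3.1] 0.0236
[-5.29 10.26  0.07] [-0.  -0.1 79.7]
pin [423.19008264 266.23966942] 121 [0.5785 0.194  0.1016]
```

step_arm(targets=[[-0.4,0.9,0,0,0,7,1.5],[-0.9,1.8,0,0,0,14,1.5],[-1.3,2.7,0,0,0,21,1.5],[-1.8,3.6,0,0,0,28,1.5],[-2.3,4.5,0,0,0,35,1.5],[-2.8,5.4,0,0,0,42,1.5],[-3.3,6.3,0,0,0,49,1.5],[-3.8,7.2,0,0,0,56,1.5],[-4.2,8.1,0,0,0,63,1.5],[-4.7,9,0,0,0,70,1.5],[-5.3,10.3,0,0,0,77,1.5],[-5.3,10.3,0,0,0,79.7,1.5]])

```text
t: 46.42
tool_pos: [0.5406, 0.3484, 0.161]
eef_rot: [0.171, 0.985, 0.0, -0.001]
force: [-1.2, 1.1, -1.6]
finger_gap: 0.0236
grasp_force: 60.0
```

step_arm(targets=[[0,0,2,0,-3.6,0,1.5],[0,0,5,0,-3.6,0,1.5],[0,0,8,0,-3.6,0,1.5],[0,0,10.5,0,-3.6,0,1.5],[0,0,12,0,-3.6,0,1.5],[0,0,12,0,-3.6,0,1.5],[0,0,12,0,-3.6,0,1.5],[0,0,12,0,-3.6,0,1.5]])

```text
t: 47.08
tool_pos: [0.5444, 0.3468, 0.0433]
eef_rot: [0.171, 0.985, -0.004, 0.032]
force: [-0.3, 0.3, -1.4]
finger_gap: 0.0233
grasp_force: 60.0
```

```bash
python3 mt.py; python3 go.py .5438,.345,.16,160.3
```

```text
head top in tool [ 60.5   1.2 -53.3] r 31.7 face centre tool [64.   1.3  2.6] tilt deg x,y [-3.6 -0. ]
face centre world [0.4848 0.3695 0.0366] world up [-0.001 -0.003  1.   ]
now 47.1333 [0.5446 0.3469 0.0437] 160.29 [-0.3 -0.2 -2. ] 0.0233
now 47.1333 [0.5446 0.3469 0.0437] 160.29 [-0.3 -0.2 -2. ] 0.0233
[ -0.74  -0.18 -11.6 ] [ 0.2  3.7 -0. ]
```

step_arm(targets=[[0,0,1.2,0,0,0,1.5],[0,0,2.2,0,0,0,1.5],[0,0,2.8,0,0,0,1.5],[0,0,3.1,0,0,0,1.5],[0,0,3.3,0,0,0,1.5],[0,0,3.3,0,0,0,1.5],[0,0,3.3,0,0,0,1.5]])

```text
t: 47.72
tool_pos: [0.5458, 0.3442, 0.0107]
eef_rot: [0.171, 0.985, -0.007, 0.031]
force: [-2.8, -5.3, 10.4]
finger_gap: 0.0234
grasp_force: 60.0
```

step_arm(targets=[[0,0,-0.2,0,0,0,1.5],[0,0,-0.2,0,0,0,1.5],[0,0,-0.2,0,0,0,4.5],[0,0,-0.2,0,0,0,4.5],[0,0,-0.2,0,0,0,4.5],[0,0,-0.2,0,0,0,4.5],[0,0,-0.2,0,0,0,4.5],[0,0,-2,0,0,0,4.5],[0,0,-5,0,0,0,4.5],[0,0,-9,0,0,0,4.5],[0,0,-13,0,0,0,4.5],[0,0,-15,0,0,0,4.5]])

```text
t: 48.72
tool_pos: [0.5375, 0.3505, 0.1638]
eef_rot: [0.171, 0.985, -0.003, 0.033]
force: [0.9, 1.2, -0.7]
finger_gap: 0.0453
grasp_force: 0.0
```

step_arm(targets=[[0,0,-3,0,3.6,0,4.5],[0,0,-5,0,3.6,0,4.5],[0,0,-5,0,3.6,0,4.5],[0,0,-5,0,3.6,0,4.5],[0,0,-5,0,3.6,0,4.5]])

```text
t: 49.13
tool_pos: [0.5333, 0.3488, 0.2076]
eef_rot: [0.171, 0.985, -0.001, -0.0]
force: [0.4, 0.6, -0.1]
finger_gap: 0.0452
grasp_force: 0.0
```

```bash
python3 mal.py; python3 - <<'E'
from m import *
c,o=shot("scene");W=cloud(c);handles(c,W,.4,.65,-.05,.18,.1,.122);x,y,z=[W[...,i] for i in range(3)]
m=((z>.085)&(z<.108)&(x>.42)&(x<.64)&(y>.17)&(y<.24)).astype(np.uint8)
N,L,S,C=cv2.connectedComponentsWithStats(m)
for i in range(1,N):
    if S[i,4]>20: print("pin",C[i],S[i,4],np.median(W[L==i],0).round(4))
cv2.imwrite("pics/sc9.png",c["pixels"])
E
```

```text
[-0.03  0.59 -0.92  1.61  0.49  1.2   0.18]
now 49.1833 [0.5331 0.3486 0.2071] 160.33 [ 0.3 -0.  -0.3] 0.0452
head [284. 177.] 4074 (array([490.9, 342. ]), array([62.5, 63.2]), 24.5) 0.0609 [0.4899 0.3423 0.0609] [64. 76. 92.]
head [315. 371.] 151 (array([690.6, 300.4]), array([15.7, 26.6]), 76.9) 0.0617 [0.6916 0.3009 0.0617] [ 46.  89. 140.]
handle [286. 268.] 2635 (array([580.4, 307.9]), array([ 24. , 123.3]), 69.1) 0.0456 [0.5764 0.3097 0.0456] [128. 191. 231.]
mat [339. 175.] 24405 (array([531.6, 376.4]), array([145.7, 245. ]), 81.6) 0.0049 [0.5136 0.3924 0.0049] [ 99. 158. 203.]
mat [325. 316.] 103 (array([666.6, 322.4]), array([43.8, 12.5]), 83.4) 0.006 [0.6636 0.3231 0.006 ] [ 56.  88. 141.]
3932 (array([491.1, 306.9]), array([ 61.6, 133.1]), 0.8)
handle [354. 218.] 174 (array([452.5,  33.1]), array([58.7, 21. ]), 75.4) 0.1076
handle [396. 227.] 187 (array([469. , 132.6]), array([59.3, 20.2]), 80.2) 0.1077
handle [343. 248.] 187 (array([550.7,  15.7]), array([58.3, 17.8]), 81.6) 0.1076
handle [386. 258.] 209 (array([567.9, 113.4]), array([59.4, 19.5]), 81.8) 0.1079
pin [429.85185185 237.75925926] 108 [0.4911 0.2109 0.1015]
pin [423.21848739 266.1512605 ] 119 [0.5782 0.1942 0.1016]
```

View pics/sc9.png

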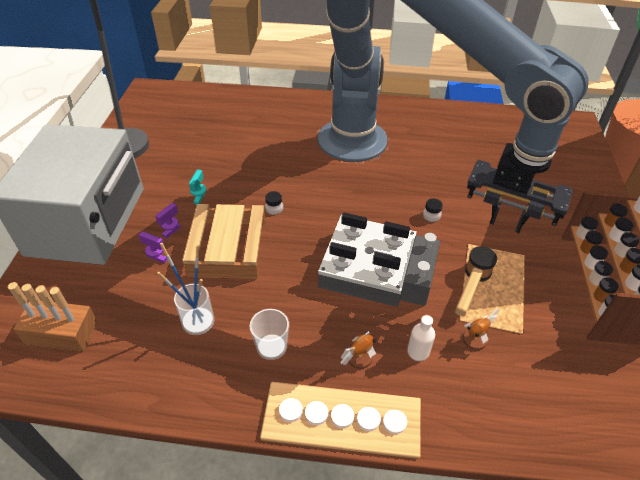

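The scene shows four locked bolts and both pins up, but the mallet has been knocked aside. Its head is now at (491,342) mm, or (480,262) px, at the mat's edge. I'll regrip it and move it back.

```bash
python3 go.py .5488,.3199,.08,159.1
```

```text
now 49.2333 [0.5331 0.3487 0.207 ] 160.33 [0.3 0.5 0.1] 0.0451
[-2.47 -2.15 12.7 ] [-0.1 -0.1  1.2]
```

step_arm(targets=[[-2.5,-2.1,4,0,0,1.2,5],[-2.5,-2.1,8,0,0,1.2,5],[-2.5,-2.1,11,0,0,1.2,5],[-2.5,-2.1,12.7,0,0,1.2,5],[-2.5,-2.1,12.7,0,0,1.2,5],[-2.5,-2.1,12.7,0,0,1.2,5],[-2.5,-2.1,12.7,0,0,1.2,5]])

```text
t: 49.82
tool_pos: [0.5505, 0.3224, 0.0828]
eef_rot: [0.181, 0.983, 0.001, 0.0]
force: [0.5, -0.5, -0.2]
finger_gap: 0.0496
grasp_force: 0.0
```

```bash
python3 mal.py | grep -v mat; python3 go.py .5488,.3199,.0135,159.1
```

```text
[-0.03  0.71 -0.83  1.72  0.61  0.99  0.12]
now 49.8667 [0.5508 0.3225 0.0834] 159.14 [-0.4  0.4  0.5] 0.0499
head [301. 162.] 11757 (array([490.6, 342.1]), array([63. , 63.3]), 5.2) 0.0608 [0.4891 0.3427 0.0608] [72. 84. 97.]
head [107. 190.] 226 (array([467. , 241.1]), array([ 2.1, 11.9]), 88.7) 0.0603 [0.466  0.2408 0.0603] [ 92.  98. 103.]
handle [124. 185.] 233 (array([468.2, 241. ]), array([ 2. , 13.7]), 89.1) 0.0436 [0.4661 0.2408 0.0436] [ 91.  98. 104.]
handle [302. 275.] 4013 (array([558.3, 316.3]), array([24. , 75.2]), 69.2) 0.0456 [0.5549 0.3175 0.0456] [134. 197. 236.]
handle [303. 376.] 952 (array([626.8, 290.2]), array([23.4, 26.1]), 67.9) 0.0455 [0.6257 0.2906 0.0455] [107. 161. 199.]
11398 (array([491.2, 307. ]), array([ 60.9, 133.2]), 1.1)
now 49.8667 [0.5508 0.3225 0.0834] 159.14 [-0.4  0.4  0.5] 0.0499
[ 0.11 -0.34  6.99] [0.2 0.1 0. ]
```

step_arm(targets=[[0,-0.2,2.5,0,0,0,5],[0,-0.2,5,0,0,0,5],[0,-0.2,6.5,0,0,0,5],[0,-0.2,6.9,0,0,0,5],[0,-0.2,6.9,0,0,0,5],[0,-0.2,6.9,0,0,0,1.5],[0,-0.2,6.9,0,0,0,1.5],[0,-0.2,6.9,0,0,0,1.5],[0,-0.2,6.9,0,0,0,1.5],[0,-0.2,6.9,0,0,0,1.5],[0,-0.2,6.9,0,0,0,1.5],[0,-0.2,6.9,0,0,0,1.5]], newtons=60)

```text
t: 50.87
tool_pos: [0.5499, 0.3192, 0.0132]
eef_rot: [0.181, 0.983, 0.0, 0.0]
force: [0.4, -1.2, 2.9]
finger_gap: 0.0236
grasp_force: 59.9
```

```bash
python3 go.py .5538,.3549,.03,159.1
```

```text
now 50.8667 [0.5499 0.3192 0.0132] 159.09 [ 0.4 -1.2  2.9] 0.0236
[ 0.91  3.47 -1.68] [ 0.  0. -0.]
```

Lift 2 cm, shift, lower, then check before releasing.

step_arm(targets=[[0,0,-1,0,0,0,1.5],[0,0,-2,0,0,0,1.5],[0.3,1.2,-2,0,0,0,1.5],[0.6,2.4,-2,0,0,0,1.5],[0.9,3.5,-2,0,0,0,1.5],[0.9,3.5,-2,0,0,0,1.5],[0.9,3.5,-1.2,0,0,0,1.5],[0.9,3.5,-0.5,0,0,0,1.5],[0.9,3.5,-0.1,0,0,0,1.5],[0.9,3.5,0,0,0,0,1.5],[0.9,3.5,0,0,0,0,1.5],[0.9,3.5,0,0,0,0,1.5]])

```text
t: 51.87
tool_pos: [0.5533, 0.354, 0.0129]
eef_rot: [0.182, 0.983, -0.001, -0.0]
force: [-2.1, -2.7, 5.2]
finger_gap: 0.0233
grasp_force: 60.0
```

step_arm(targets=[[0,0,0,0,0,0,4.5],[0,0,0,0,0,0,4.5],[0,0,0,0,0,0,4.5],[0,0,0,0,0,0,4.5],[0,0,0,0,0,0,4.5],[0,0,0,0,0,0,4.5],[0,0,-2,0,0,0,4.5],[0,0,-5,0,0,0,4.5],[0,0,-9,0,0,0,4.5],[0,0,-13,0,0,0,4.5],[0,0,-17,0,0,0,4.5],[0,0,-19,0,0,0,4.5]])

```text
t: 52.87
tool_pos: [0.5546, 0.3571, 0.2083]
eef_rot: [0.181, 0.983, 0.003, 0.002]
force: [0.9, 0.7, 0.2]
finger_gap: 0.0452
grasp_force: 0.0
```

step_arm(targets=[[0,0,0,0,0,0,4.5],[0,0,0,0,0,0,4.5],[0,0,0,0,0,0,4.5],[0,0,0,0,0,0,4.5],[0,0,0,0,0,0,4.5],[0,0,0,0,0,0,4.5]])

```text
t: 53.37
tool_pos: [0.5533, 0.3547, 0.2012]
eef_rot: [0.181, 0.983, -0.001, -0.001]
force: [0.4, 0.6, 0.1]
finger_gap: 0.0451
grasp_force: 0.0
```

```bash
python3 mal.py
```

```text
[-0.05  0.62 -0.9   1.57  0.5   1.21  0.17]
now 53.4167 [0.5533 0.3549 0.2015] 159.11 [0.6 0.2 0.2] 0.0452
head [307. 148.] 4548 (array([494.1, 377. ]), array([62.9, 62.9]), 43.0) 0.0608 [0.4932 0.3773 0.0608] [56. 69. 86.]
head [337. 321.] 112 (array([657.9, 346.5]), array([ 7. , 36.5]), 30.0) 0.0594 [0.6597 0.3453 0.0594] [143. 169. 198.]
handle [308. 245.] 2946 (array([584. , 343.4]), array([ 23.4, 125.4]), 69.7) 0.0456 [0.579  0.3454 0.0456] [113. 171. 211.]
handle [339. 309.] 130 (array([657.8, 349. ]), array([ 4.4, 32.2]), 39.3) 0.045 [0.6549 0.3504 0.045 ] [152. 167. 189.]
mat [320. 160.] 25345 (array([531.6, 376.8]), array([144. , 245.8]), 81.6) 0.0049 [0.5126 0.3893 0.0049] [100. 160. 205.]
4354 (array([493.1, 323.8]), array([168.4,  61.5]), 89.2)
```

The mallet stands level, well inside the mat. I'll hand the job in.

```bash
python3 -c "
from bench import env
print(env.close_job())"
```

```text
the job is handed in; nothing more can be done
None
```

I handed the job in at about 53 s: all four bolts are locked square across their slots, the near pin and then the far pin were knocked fully down and have sprung back up, and the mallet stands on its head on the mat; it had been knocked to the mat's edge after I first put it down, so I moved it back. The hand-in returned no verdict.

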